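Vent the purge magazine and load it with sample vials

ROBOT

A 7-joint arm with a two-finger parallel gripper is mounted at the origin on the work surface. World frame = base frame: x ahead of the robot, y to its left, z up, the work surface at z = 0. Lengths are in m, angles in rad, forces in N, time in s.
With the tool pointing down it reaches from about 0.425 to 0.875 m from the base axis. Payload 4.7 kg.
Tool frame: the origin (TCP) lies midway between the tips of the shut fingers; the grasp point (between the pads) lies 19 mm behind it (ctrl.grip_point_offset is the distance from the TCP to the grasp point, in m); z points along the fingers, y is the line along which they close (so a half turn about z gives the same grasp; the last joint's range is limited). The gripper opens to 87 mm and grips with 3 to 60 N. Pads are 19 mm wide; open, the fingers measure 117 mm over their backs; the gripper's body (75 mm by 190 mm) begins 51 mm behind the grasp point.
Start: joints at [1.289, 0.321, -0.07, 1.45, 0.023, 1.371, -0.057], TCP at [0.189, -0.622, 0.223] pointing down, gripper open.
Joint ranges: [-2.86, 2.86], [-0.3, 2.09], [-1.38, 1.24], [0.06, 2.45], [-1.56, 4.7], [0.09, 2.05], [-2.69, 2.69]. Speed limits (rad/s): [2.57, 2.57, 3.14, 3.14, 3.14, 3.14, 3.14].

INTERFACE

Orientations are given as a rotation vector (axis times angle).
In Python, from bench import ctrl gives the robot as it stands. The module is installed in compiled form; this text tells all that it offers.
- The arm moves only by the shell command python3 -m handwheel 'ROWS' [OPENING] [FORCE]. ROWS is JSON, a list of rows, each an object of numbers: "x", "y", "z": the shift along the tool's x, y, z in m; "wx", "wy", "wz": the turn, a rotation vector about the tool's x, y, z in degrees. A call has 1 to 10 rows; each row is the pose to reach, as a shift and turn from the pose commanded when the call began, along the tool's axes at that moment; what a row does not reach only later rows make up. A row lasts 1/12 s, in which the tool goes at most 41.7 mm and 7.16 degrees, less where a joint would pass 70% of its speed; a pose out of reach is approached as far as the arm can. A call with a gripper value outside its range is refused whole. OPENING is the finger opening in m, from 0 to 0.087, set as the call begins (- or left out, the last holds). The fingers move at their own pace and stop on an object; FORCE is the grip in N (left out, the last holds). Time passes only in rows, so rows that repeat a pose let the fingers close. It gives the time, the measured TCP pose, the force, the opening and the grip force at its end, in the units of the state.
- ctrl.get_state(): the state, without advancing time (a new reading comes with each control period).
- ctrl.get_image(name): name is "side" or "top"; returns a dict with "image" (384x512x3 uint8, red, green, blue), "K" (3x3 intrinsics, pixels), "world_to_cam" (4x4, takes a point from world to camera coordinates). Camera axes: x right, y down, z forward; pixel columns grow to the right and rows downward; lengths in m; the calibration is good to about 2 mm. A picture is of the moment at which its call begins. There is no depth.
- ctrl.close_job(): hands the job in; it is judged then, once.
The state is a dict: "time": time; "joint_positions": joint angles; "qd": joint speeds; "joint_torque": joint torques, N m; "position": TCP position; "tool_rot": TCP orientation; "ft_force": force on the tool from outside, world axes, zero at the start; "torque": the same for the moment, N m; "grip_width": opening from 0.0 (shut) to 1.0 (fully open); "grip_force": force on a finger pad.
Only numpy, scipy, OpenCV 4.12 (cv2) and the standard library are available. Lean on these libraries where they do the work, as an engineer would, in place of code of your own. Each camera call takes 0.05 s, during which the arm holds its last target. There are 200 camera calls.

TASK

Vent the vial magazine before loading it: unscrew the tiny knurled lock nut on its brass valve all the way up, then push the freed valve pin right down, hold it there for about a second and let it spring back. Then load every sample vial that is on the bench, one to a pocket: stand it in the open bay, slide it upright under the lips and along the channel, and push it fully home in any free pocket. When all the vials are in, screw the lock nut fully down again, and leave the other things on the bench where they are.

Things in the scene. Friction and masses are not known exactly. Their poses are not given: they have to be found in the camera images.
- vial0_center (a point): One of up to four alike loose sample vials (2 or 3 are present, the others are None), 60 g, standing upright on the bench. Amber body 36 mm diameter from 0 to 26 mm above its foot (thick-bottomed, heavy below), neck 16 mm diameter from 26 to 38 mm, white cap 26 mm diameter from 38 to 56 mm. This point is on the axis, 28 mm above the foot; z is the vial's axis, upward.
- vial1_center (a point): As vial0.
- vial2_center (a point): As vial0.
- vial3_center (a point): As vial0.
- bay (a point): Point on the magazine's floor (6 mm above the bench) in its open bay, where vials are set in. The axes of this point and of the mouth and pocket points are the fixed magazine's: +y along the straight channel from the bay towards the valve, +x from the channel into the pockets (away from the robot), z up; it is turned up to 0.2 rad. Nothing is above the bay.
- mouth (a point): The channel's mouth, on the floor, 35 mm along +y from the bay. From here the channel runs 165 mm along +y, 42 mm wide between 29 mm high walls; grey lips, 29 to 34 mm above the floor, leave a slot 22 mm wide for the vials' necks: caps ride 4 mm above the lips. Before the mouth two walls 22 mm high flare out to 79 mm apart, 40 mm before it.
- pocket0 (a point): Where the axis of a vial fully home in the first pocket stands, on the floor: 56 mm along +x from the channel's centre line, 75 mm along +y from the bay. The three pockets branch off the channel and are as wide and as lipped as it is, with round-nosed teeth between them; their end walls stop a vial 2 mm past home, and under the lips a vial cannot be lifted out.
- pocket1 (a point): As pocket0, the middle pocket, 52 mm on along +y.
- pocket2 (a point): As pocket0, the last pocket, 104 mm on from pocket0.
- valve_axis (a point): Centre of the top of the brass valve stem (10 mm diameter, 21 mm tall, upright), 59 mm above the bench, on a grey block 38 mm high at the magazine's +y end. The nut and the pin are above it.
- nut_center (a point): Centre of the knurled brass lock nut, 12 mm diameter and 10 mm tall, captive on the pin. Screwed down its underside is 1.5 mm above the stem's top (its centre 65.5 mm above the bench); it rises 1.5 mm per radian unscrewed.
- lock_nut (a joint): Angle of the lock nut, rad: 0 screwed down, 4.2 fully unscrewed; it grows counter-clockwise seen from above. Turns stiffly with 0.05 N m and stays where left. The pin can only go down until the nut meets the stem: 1.5 mm with the nut down, and 1.5 mm more per radian unscrewed.
- pin_tip (a point): Top of the steel valve pin, 5 mm diameter, at 86 mm above the bench when up; it stands 15 mm above the nut when that is screwed down and 9 mm when fully unscrewed. The nut goes down with it.
- valve_pin (a joint): Travel of the valve pin downward, m: 0 up, 0.006 fully pressed (about 7 N there, 3 N to start); it springs back.
- dish: Bystander: low glass dish, 52 mm diameter, 12 mm high, among the vials. Origin under its centre.
- flask: Bystander: conical glass flask, 84 mm diameter foot, 108 mm tall. Origin under its centre.
- reagent: Bystander: white bottle, 64 mm diameter, 120 mm tall. Origin under its centre.
- bulb: Bystander: reddish pipette bulb, 60 mm diameter, 80 mm tall. Origin under its centre.
Not all that is in view belongs to the job. Leave any pink or purple look-alike of the part that bears vial1_center alone.

How it is judged:
By the outcome, as a careful person would: the job done as asked, in the order asked, and still so for the second after the job is handed in, with the robot touching nothing.
Of vial0, vial1, vial2, vial3 only 2 to 3 are there at a start; the rules pass over those that are not, and their reading is None.
At some moment in a run one of vial0, vial1, vial2, vial3 may be knocked a few centimetres aside while the robot is not near it.
Once in a run the grip may slacken for a moment while it holds something.
It also fails if it takes over 210 s, if anything falls off the work surface, if the arm or the gripper's body presses on something with over 40 N, if the wrist force passes 120 N, or if a joint passes its speed limit or range.

## Working session

There is one attempt and no reset: what is moved stays moved. The work goes in short steps, Python scripts to look and compute and a shell command to move; the robot and the scene stay as the last step left them, time stands still between calls to the robot, and variables do not carry over. Pictures are saved under pics/ and viewed, at most 14 in all, crops included, and the job is handed in when it is done.

```bash
mkdir -p pics; cat > h.py <<'E'
import numpy as np, cv2
from bench import ctrl
from scipy.spatial.transform import Rotation as R
def img(n,save=None):
    d=ctrl.get_image(n)
    if save: cv2.imwrite('pics/'+save,cv2.cvtColor(d['image'],cv2.COLOR_RGB2BGR))
    return d
def ray(d,u,v):
    T=np.array(d['world_to_cam']);K=np.array(d['K'])
    r=T[:3,:3].T@np.linalg.solve(K,[u,v,1.]);c=-T[:3,:3].T@T[:3,3]
    return c,r/np.linalg.norm(r)
def onz(d,u,v,z):
    c,r=ray(d,u,v);return c+r*(z-c[2])/r[2]
def proj(d,p):
    T=np.array(d['world_to_cam']);q=np.array(d['K'])@(T[:3,:3]@np.array(p)+T[:3,3]);return q[:2]/q[2]
def tri(da,a,db,b):
    c1,r1=ray(da,*a);c2,r2=ray(db,*b)
    s=np.linalg.lstsq(np.stack([r1,-r2],1),c2-c1,rcond=None)[0]
    p,q=c1+s[0]*r1,c2+s[1]*r2
    return (p+q)/2,np.linalg.norm(p-q)
def st():
    s=ctrl.get_state();return s,np.array(s['position']),R.from_rotvec(s['tool_rot'])
E
python3 - <<'E'
from h import *
np.set_printoptions(precision=4,suppress=True)
for n in('side','top'):
    d=img(n,n+'0.png');c,r=ray(d,256,192);print(n,c,r,np.array(d['K'])[0,0])
s=st();print(s[0]);print(s[2].as_matrix())
E
```

```text
side [0.1721 0.3332 0.7862] [ 0.4324 -0.4703 -0.7694] 378.90876952998667
top [ 0.3373 -0.0847  1.3242] [ 0.1778  0.0182 -0.9839] 483.35547882386044
{'time': 0.1, 'joint_positions': array([ 1.2891,  0.3217, -0.0701,  1.4515,  0.0226,  1.3708, -0.0569]), 'qd': array([ 0.    , -0.0017,  0.0018, -0.0033,  0.0008,  0.001 , -0.0013]), 'joint_torque': array([  0.0004, -49.2573,  -0.4053, -31.3399,  -0.0643,   0.0394,
        -0.    ]), 'position': array([ 0.1893, -0.6213,  0.2216]), 'tool_rot': array([-3.1057, -0.4628,  0.0006]), 'ft_force': array([ 0.3151, -0.2145,  0.0386]), 'torque': array([ 0.0103, -0.0131, -0.0708]), 'grip_force': 0.0, 'grip_width': 0.9993253231001173}
[[ 0.9566  0.2916 -0.0006]
 [ 0.2916 -0.9566  0.0016]
 [-0.0001 -0.0017 -1.    ]]
```

View pics/side0.png

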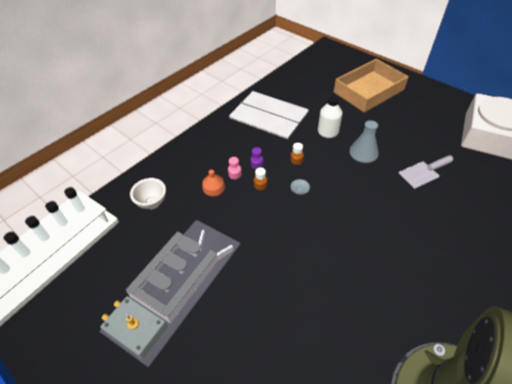

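View pics/top0.png

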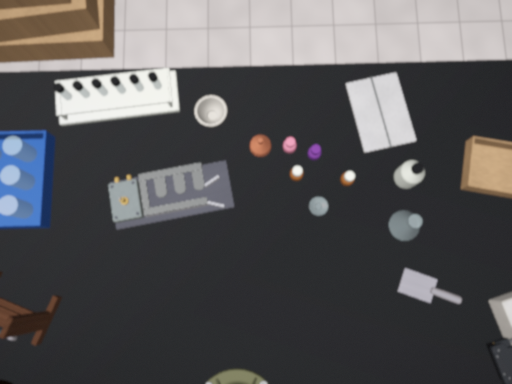

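Side view: amber vials with white caps at about (260,178) and (297,153). The look-alikes are pink (234,167) and purple (257,157). The magazine runs from its bay near (220,245) to the valve at (131,321). Top view: vials at (297,172) and (348,177), pink at (290,144), purple at (315,151), valve at (124,200), bay near (215,190).

Candidates (top view): amber/white (297,172) and (348,177) are wanted. Pink (290,144), purple (315,151), the white-topped reagent bottle (410,172) and the rack vials (60–155,85) are not.

```bash
python3 - <<'E'
from h import *
np.set_printoptions(precision=4,suppress=True)
t=img('top');s=img('side')
def blobs(d,lo,hi,mn=8):
    h=cv2.cvtColor(d['image'],cv2.COLOR_RGB2HSV);m=cv2.inRange(h,lo,hi)
    n,l,S,C=cv2.connectedComponentsWithStats(m);return [(C[i].round(1),S[i]) for i in range(1,n) if S[i][4]>=mn]
for n,d in(('top',t),('side',s)):
    print(n,'amber/orange');[print(c,S) for c,S in blobs(d,(5,150,80),(22,255,255))]
    print(n,'white');[print(c,S,onz(d,*c,.056)) for c,S in blobs(d,(0,0,200),(180,50,255)) if S[4]<200]
a=t['image'][130:250,95:365];b=s['image'][210:370,90:250]
cv2.imwrite('pics/tc.png',cv2.cvtColor(cv2.resize(a,None,fx=2.96,fy=2.96,interpolation=cv2.INTER_CUBIC),cv2.COLOR_RGB2BGR))
cv2.imwrite('pics/sc.png',cv2.cvtColor(cv2.resize(b,None,fx=3.75,fy=3.75,interpolation=cv2.INTER_CUBIC),cv2.COLOR_RGB2BGR))
E
```

```text
top amber/orange
[294.6 177.4] [290 173  12   8  30]
[344.4 181.6] [341 176  11  10  40]
top white
[506.6   8.7] [501   0  11  19 187] [ 1.0806 -0.7863  0.056 ]
[508.4  29.2] [505  23   7  14  76] [ 1.0172 -0.7841  0.056 ]
[508.9  49.2] [507  39   5  19  72] [ 0.9566 -0.7785  0.056 ]
[296.9 170.3] [293 166   9  10  72] [ 0.6231 -0.1723  0.056 ]
[349.4 175.6] [345 171  10  10  73] [ 0.6052 -0.3122  0.056 ]
[212.5 179.4] [209 177   8   6   8] [0.6036 0.0548 0.056 ]
[  3.6 207.9] [  0 202  10  11  65] [0.5394 0.6124 0.056 ]
[508.2 309. ] [503 299   9  26 137] [ 0.2497 -0.6951  0.056 ]
side amber/orange
[144.5  99.1] [   0   16  325  173 3595]
[339.4  41. ] [331  38  17   7  20]
[385.8  59. ] [349  45  72  29 101]
[296.6 158.1] [291 152  13  13 127]
[212.6 184.2] [202 170  22  26 409]
[260.  183.4] [254 177  13  13 131]
[116.2 303.3] [114 301   6   6  24]
[104.2 316.4] [102 314   6   6  26]
[132.4 322.7] [127 316  11  13  85]
side white
[208.9   4.5] [203   0  16  12 125] [ 1.4207 -0.7621  0.056 ]
[239.3  31.7] [234  29  11   7  25] [ 1.1626 -0.6749  0.056 ]
[ 49.9 139.7] [ 40 135  20  13  58] [1.1597 0.1238 0.056 ]
[297.1 147.1] [293 143  10  10  68] [ 0.6026 -0.3085  0.056 ]
[440.7 161.8] [432 158  19   9  39] [ 0.2782 -0.5098  0.056 ]
[259.7 172.5] [256 168   9  11  77] [ 0.6189 -0.1692  0.056 ]
[200.9 236.3] [199 230   5  14  29] [0.5914 0.0677 0.056 ]
[224.1 249.6] [217 245  15  10  43] [0.5264 0.0582 0.056 ]
[438.3 350.9] [435 345   9  10  24] [ 0.0744 -0.0455  0.056 ]
```

View pics/tc.png

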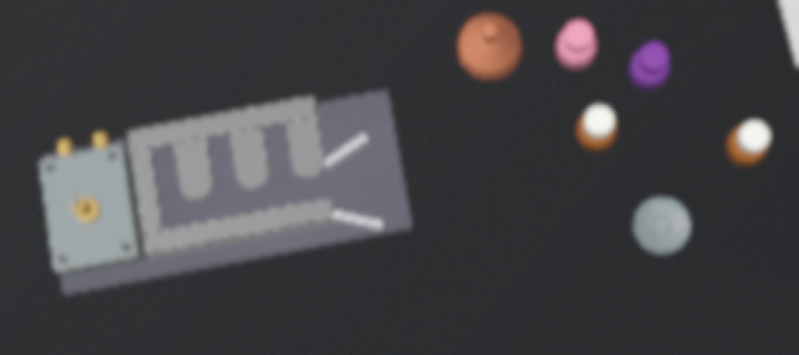

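View pics/sc.png

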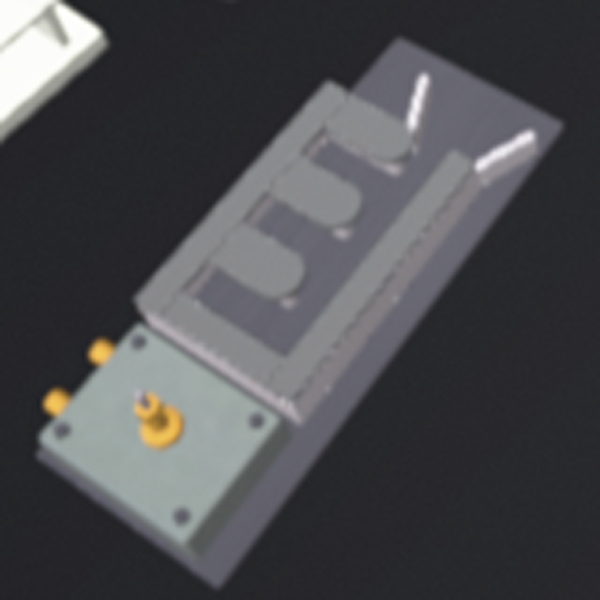

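The crops confirm exactly two amber vials with white caps: crop (598,120) and (752,137), which is full top image (297,170) and (349,176). The magazine has three teeth with tips at crop (197,200), (252,188) and (307,178), the near lip along (160,232)–(330,202), and the valve at (86,209).

```bash
python3 - <<'E'
from h import *
np.set_printoptions(precision=4,suppress=True)
t=img('top');s=img('side')
im=cv2.resize(t['image'],None,fx=4,fy=4,interpolation=cv2.INTER_CUBIC).astype(int)
b=im[...,2]-im[...,1]; 
for p in[(197,200),(160,180),(252,188),(230,150),(300,215),(380,190),(90,250),(230,205)]:
    u,v=p[0]/2.96+95,p[1]/2.96+130; print(p,im[int(v*4+1.5),int(u*4+1.5)])
E
cat > m.py <<'E'
from h import *
np.set_printoptions(precision=4,suppress=True)
t=img('top');s=img('side')
def nut(d):
    h=cv2.cvtColor(d['image'],cv2.COLOR_RGB2HSV);m=cv2.inRange(h,(10,110,90),(30,255,255))
    n,l,S,C=cv2.connectedComponentsWithStats(m);return [(C[i].round(2),S[i]) for i in range(1,n) if S[i][4]>=8 and S[i][2]<30]
for n,d in(('top',t),('side',s)):
    for c,S in nut(d): print(n,c,S,onz(d,*c,.0655))
E
python3 m.py
```

```text
(197, 200) [119 120 126]
(160, 180) [108 109 120]
(252, 188) [127 128 133]
(230, 150) [125 126 133]
(300, 215) [155 157 157]
(380, 190) [108 109 121]
(90, 250) [159 168 169]
(230, 205) [110 111 122]
top [40.95  2.  ] [37  0  9  5 21] [1.1337 0.5451 0.0655]
top [49.56  1.38] [46  0  8  4 16] [1.1349 0.5203 0.0655]
top [58.88  0.88] [58  0  3  3  8] [1.1357 0.4935 0.0655]
top [66.75  0.62] [65  0  5  3  8] [1.1359 0.4709 0.0655]
top [107.73  23.39] [104   0   8  53 220] [1.0614 0.3502 0.0655]
top [89.83 45.79] [85 43 13  8 29] [0.9942 0.3983 0.0655]
top [50.77 50.98] [44 45 14 12 43] [0.9815 0.5079 0.0655]
top [74.5 45.3] [72 44  5  4 10] [0.9969 0.4417 0.0655]
top [79.87 47.87] [77 44  7  9 23] [0.9887 0.4261 0.0655]
top [99.44 47.11] [98 45  4  5  9] [0.9895 0.3709 0.0655]
top [ 8.52 52.25] [  0  46  23  14 127] [0.9809 0.6271 0.0655]
top [32.3  52.57] [ 20  46  23  13 101] [0.9781 0.5598 0.0655]
top [63.28 52.16] [59 48  9  9 32] [0.9769 0.4723 0.0655]
top [72.06 52.25] [68 48  8  9 16] [0.976  0.4475 0.0655]
top [101.38  52.5 ] [100  50   4   6   8] [0.973  0.3648 0.0655]
top [94.3
[... 343 characters left out ...]
177   5   4  18] [0.6103 0.3109 0.0655]
top [124.22 200.5 ] [122 199   5   4  18] [0.5502 0.2877 0.0655]
top [ 51.56 303.46] [ 47 297  10  14  63] [0.2885 0.4653 0.0655]
top [ 12.65 306.68] [  0 299  29  15 145] [0.2827 0.5644 0.0655]
top [  4.54 319.41] [  0 307  15  30 227] [0.2516 0.5828 0.0655]
top [ 36.12 336.81] [ 32 331   9  13  52] [0.2074 0.4996 0.0655]
side [296.49 157.74] [291 152  13  13 127] [ 0.5734 -0.2666  0.0655]
side [259.84 183.15] [254 177  13  13 130] [ 0.5889 -0.1354  0.0655]
side [116.21 303.18] [113 300   7   7  34] [0.5989 0.2912 0.0655]
side [104.24 316.59] [101 314   8   7  37] [0.5937 0.323  0.0655]
side [132.07 322.44] [126 316  13  13 110] [0.5429 0.2943 0.0655]
```

```bash
python3 - <<'E'
from h import *
np.set_printoptions(precision=4,suppress=True)
t=img('top');s=img('side')
def up(d,x,y,w,h,f): return cv2.resize(d['image'][y:y+h,x:x+w],None,fx=f,fy=f,interpolation=cv2.INTER_CUBIC)
a=up(t,100,155,100,75,8) ; b=up(s,100,290,50,50,6); c=up(t,110,185,30,30,10)
cv2.imwrite('pics/a.png',a[...,::-1]); 
v=np.zeros((300,600,3),np.uint8);v[:,:300]=b;v[:,300:]=c;cv2.imwrite('pics/v.png',v[...,::-1])
E
```

```text
(no output)
```

View pics/a.png

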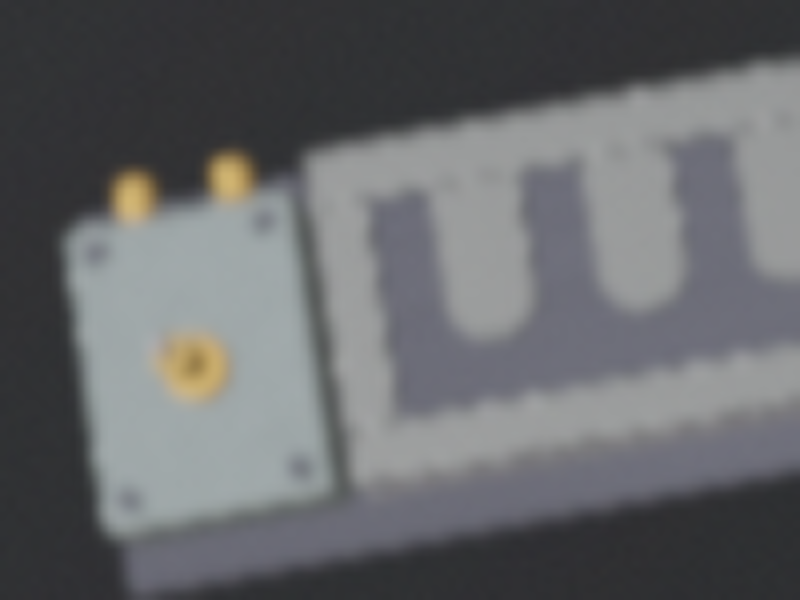

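View pics/v.png

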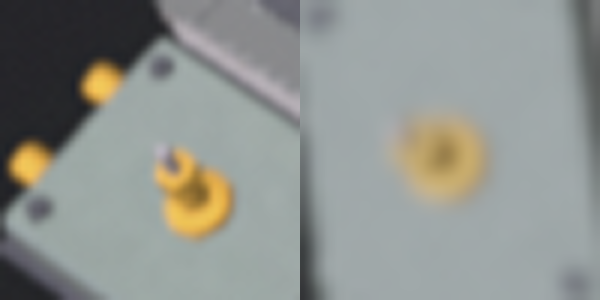

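The enlarged views show a brass flange at top pixel (124,200) and side (132,324). In the side view the nut is at (129,318) and the pin tip at (127,315.5). The slot's inner-left corners in the top crop are at (397,413) and (370,200), and the tooth tips at (488,340) and (640,310).

```bash
python3 - <<'E'
from h import *
np.set_printoptions(precision=4,suppress=True)
t=img('top');s=img('side')
o=-.44
print('flange top',onz(t,124.4+o,200.8+o,.040),'side',onz(s,100+196/6+o,290+205/6+o,.040))
print('nut side',onz(s,100+175/6+o,290+170/6+o,.066),'pin side',onz(s,100+164/6+o,290+155/6+o,.0855), 'pin top',onz(t,110+10.2+o,185+13.5+o,.0855))
A=lambda x,y,z:onz(t,100+x/8+o,155+y/8+o,z)
for n,p in dict(c_near=(397,413),slotnear2=(760,350),c_far=(370,200),tip1=(488,340),tip2=(640,310),tip3=(790,280),p1far_l=(440,188),p1l=(525,172),p1r=(582,160),p0l=(672,140),p0r=(735,132),blk=(65,235),blk2=(105,535),blk3=(345,490),blk4=(300,180)).items(): print(n,A(*p,.040 if n[0]!='b' else .038))
# near lip inner edge and teeth by gradient: sub-pixel along columns
g=cv2.GaussianBlur(cv2.cvtColor(t['image'],cv2.COLOR_RGB2GRAY),(0,0),.6).astype(float)
P=[]
for u in range(152,205,2):
    v0=onz
    vv=np.arange(192,217,.1);col=np.interp(vv,np.arange(384),g[:,u])
    vm=207-(u-150)*.185
    w=(vv>vm-5)&(vv<vm+3);dd=np.gradient(col)*w
    P.append(onz(t,u,vv[np.argmax(dd)],.040))
P=np.array(P);print(P[::4]);k=np.polyfit(P[:,1],P[:,0],1);print(k,np.arctan(k[0]),np.std(P[:,0]-np.polyval(k,P[:,1])))
E
```

```text
flange top [0.5549 0.2959 0.04  ] side [0.5537 0.2943 0.04  ]
nut side [0.5549 0.2931 0.066 ] pin side [0.5512 0.2935 0.0855] pin top [0.5536 0.2936 0.0855]
c_near [0.5374 0.2273 0.04  ]
slotnear2 [0.556  0.1051 0.04  ]
c_far [0.6109 0.2381 0.04  ]
tip1 [0.5616 0.1971 0.04  ]
tip2 [0.5707 0.1458 0.04  ]
tip3 [0.5798 0.095  0.04  ]
p1far_l [0.6145 0.2143 0.04  ]
p1l [0.6194 0.1854 0.04  ]
p1r [0.6231 0.166  0.04  ]
p0l [0.6293 0.1354 0.04  ]
p0r [0.6316 0.1139 0.04  ]
blk [0.6017 0.3424 0.038 ]
blk2 [0.4987 0.3251 0.038 ]
blk3 [0.512  0.2448 0.038 ]
blk4 [0.6189 0.2627 0.038 ]
[[0.5372 0.2197 0.04  ]
 [0.5422 0.1983 0.04  ]
 [0.5444 0.1767 0.04  ]
 [0.5493 0.1552 0.04  ]
 [0.5516 0.1336 0.04  ]
 [0.5565 0.112  0.04  ]
 [0.5587 0.0904 0.04  ]]
[-0.1682  0.5743] -0.16661987927696825 0.0007959509828696031
```

```bash
cat > go.py <<'E'
# usage: go.py x y z [yaw_deg]  -> shift/turn rows numbers in tool axes from present measured pose
from h import *
import sys
np.set_printoptions(precision=4,suppress=True)
a=[float(v) for v in sys.argv[1:]]
s,p,r=st();M=r.as_matrix()
d=M.T@(np.array(a[:3])-p)
yaw=np.arctan2(M[1,0],M[0,0])
print('t%.2f'%s['time'],'p',p,'yaw %.2f'%np.degrees(yaw),'tilt',M[:,2],'q1,7',s['joint_positions'][[0,6]],'F',s['ft_force'],'w %.4f g %.1f'%(s['grip_width']*.087,s['grip_force']))
print('shift mm',1000*d,'' if len(a)<4 else 'wz %.2f'%(-((a[3]-np.degrees(yaw)+180)%360-180)))
E
python3 go.py .5 -.2 .22 0
```

```text
t0.60 p [ 0.1894 -0.6218  0.2226] yaw 16.95 tilt [-0.     -0.0001 -1.    ] q1,7 [ 1.2891 -0.0569] F [-0.8148 -0.374   1.2291] w 0.0870 g 0.0
shift mm [ 420.0288 -312.949     2.5396] wz 16.95
```

```bash
python3 -m handwheel '[{"x":0.42,"y":-0.313,"wz":17},{"x":0.42,"y":-0.313,"wz":17},{"x":0.42,"y":-0.313,"wz":17},{"x":0.42,"y":-0.313,"wz":17},{"x":0.42,"y":-0.313,"wz":17},{"x":0.42,"y":-0.313,"wz":17},{"x":0.42,"y":-0.313,"wz":17},{"x":0.42,"y":-0.313,"wz":17},{"x":0.42,"y":-0.313,"wz":17},{"x":0.42,"y":-0.313,"wz":17}]' 0.04 20; python3 go.py .554 .294 .13 -2
```

```text
t0.60 p [ 0.1894 -0.6218  0.2226] yaw 16.95 tilt [-0.     -0.0001 -1.    ] q1,7 [ 1.2891 -0.0569] F [-0.8148 -0.374   1.2291] w 0.0870 g 0.0
shift mm [ 615.6845 -769.7603   92.5077] wz 18.95invalid input at $[0]: expected keys x, y, z, wx, wy, wz
```

```bash
python3 -m handwheel '[{"x":0.42,"y":-0.313,"z":0,"wx":0,"wy":0,"wz":17},{"x":0.42,"y":-0.313,"z":0,"wx":0,"wy":0,"wz":17},{"x":0.42,"y":-0.313,"z":0,"wx":0,"wy":0,"wz":17},{"x":0.42,"y":-0.313,"z":0,"wx":0,"wy":0,"wz":17},{"x":0.42,"y":-0.313,"z":0,"wx":0,"wy":0,"wz":17},{"x":0.42,"y":-0.313,"z":0,"wx":0,"wy":0,"wz":17},{"x":0.42,"y":-0.313,"z":0,"wx":0,"wy":0,"wz":17},{"x":0.42,"y":-0.313,"z":0,"wx":0,"wy":0,"wz":17},{"x":0.42,"y":-0.313,"z":0,"wx":0,"wy":0,"wz":17},{"x":0.42,"y":-0.313,"z":0,"wx":0,"wy":0,"wz":17}]' 0.04 20; python3 go.py .554 .294 .13 -2
```

```text
time: 1.43
position: [0.4373, -0.2845, 0.223]
tool_rot: [3.141, -0.002, 0.001]
ft_force: [1.3, -1.3, -0.0]
grip_width: 0.466
grip_force: 0.0
t1.43 p [ 0.4373 -0.2845  0.223 ] yaw -0.06 tilt [ 0.0007 -0.001  -1.    ] q1,7 [ 0.8504 -1.0637] F [ 1.3492 -1.2984 -0.0051] w 0.0406 g 0.0
shift mm [ 116.0067 -578.7147   92.5134] wz 1.94
```

```bash
python3 -m handwheel '[{"x":0.116,"y":-0.575,"z":0.03,"wx":0,"wy":0,"wz":2},{"x":0.116,"y":-0.575,"z":0.03,"wx":0,"wy":0,"wz":2},{"x":0.116,"y":-0.575,"z":0.03,"wx":0,"wy":0,"wz":2},{"x":0.116,"y":-0.575,"z":0.03,"wx":0,"wy":0,"wz":2},{"x":0.116,"y":-0.575,"z":0.03,"wx":0,"wy":0,"wz":2},{"x":0.116,"y":-0.575,"z":0.03,"wx":0,"wy":0,"wz":2},{"x":0.116,"y":-0.575,"z":0.03,"wx":0,"wy":0,"wz":2},{"x":0.116,"y":-0.575,"z":0.03,"wx":0,"wy":0,"wz":2},{"x":0.116,"y":-0.575,"z":0.03,"wx":0,"wy":0,"wz":2},{"x":0.116,"y":-0.575,"z":0.03,"wx":0,"wy":0,"wz":2}]'; python3 go.py .554 .294 .13 -2
```

```text
time: 2.27
position: [0.5193, 0.1234, 0.2017]
tool_rot: [3.14, -0.057, 0.002]
ft_force: [0.5, -0.5, -0.8]
grip_width: 0.462
grip_force: 0.0
t2.27 p [0.5193 0.1234 0.2017] yaw -2.08 tilt [ 0.0015 -0.0006 -1.    ] q1,7 [ 0.3997 -1.9668] F [ 0.5299 -0.5009 -0.7947] w 0.0402 g 0.0
shift mm [  28.386  -171.7742   71.6498] wz -0.08
```

```bash
python3 -m handwheel '[{"x":0.028,"y":-0.172,"z":0.072,"wx":0,"wy":0,"wz":0},{"x":0.028,"y":-0.172,"z":0.072,"wx":0,"wy":0,"wz":0},{"x":0.028,"y":-0.172,"z":0.072,"wx":0,"wy":0,"wz":0},{"x":0.028,"y":-0.172,"z":0.072,"wx":0,"wy":0,"wz":0},{"x":0.028,"y":-0.172,"z":0.072,"wx":0,"wy":0,"wz":0},{"x":0.028,"y":-0.172,"z":0.072,"wx":0,"wy":0,"wz":0},{"x":0.028,"y":-0.172,"z":0.072,"wx":0,"wy":0,"wz":0}]'; python3 go.py .554 .294 .13 -2; python3 - <<'E'
from h import *
t=img('top');s=img('side')
print(st()[0]['joint_positions'])
v=np.zeros((400,800,3),np.uint8)
for i,(d,c) in enumerate(((t,(123,200)),(s,(130,310)))):
    x,y=c[0]-25,c[1]-25
    v[:,400*i:400*i+400]=cv2.resize(d['image'][y:y+50,x:x+50],(400,400),interpolation=cv2.INTER_CUBIC)
    p=np.array(st()[1]);print(proj(d,p))
cv2.imwrite('pics/v2.png',v[...,::-1])
E
```

```text
time: 2.85
position: [0.5523, 0.2938, 0.1284]
tool_rot: [3.141, -0.052, -0.003]
ft_force: [-0.0, 0.1, 0.4]
grip_width: 0.46
grip_force: 0.0
t2.85 p [0.5523 0.2938 0.1284] yaw -1.88 tilt [-0.002 -0.    -1.   ] q1,7 [ 0.0717 -2.3607] F [-0.0108  0.1005  0.387 ] w 0.0400 g 0.0
shift mm [ 1.7235 -0.28   -1.6431] wz 0.12
[ 0.07486114  0.43309176 -0.76642308  1.60909918  0.31552338  1.22759698
 -2.36075668]
[115.52126536 195.06225782]
[120.32963015 304.140361  ]
```

View pics/v2.png

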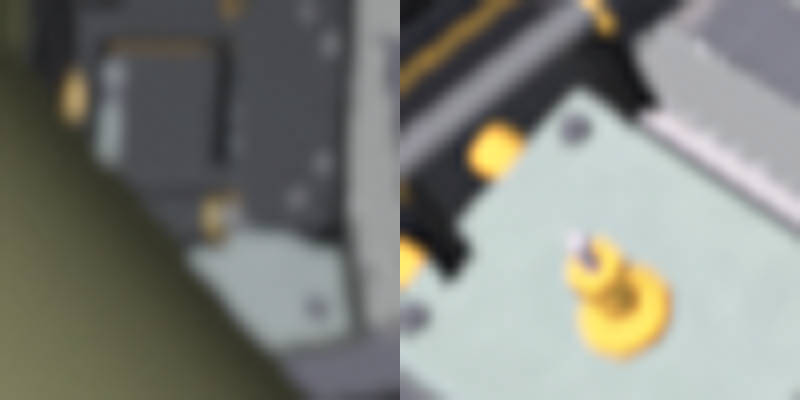

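The side crop shows the pin tip at (577,241), the nut at (595,262) and the flange at (628,308). That agrees with a valve axis at about (0.554,0.294). The gripper hangs right above it, with its fingers clear of the pin.

```bash
python3 -m handwheel '[{"x":0.0015,"y":-0.0005,"z":0.035,"wx":0,"wy":0,"wz":0},{"x":0.0015,"y":-0.0005,"z":0.035,"wx":0,"wy":0,"wz":0},{"x":0.0015,"y":-0.0005,"z":0.06,"wx":0,"wy":0,"wz":0},{"x":0.0015,"y":-0.0005,"z":0.078,"wx":0,"wy":0,"wz":0},{"x":0.0015,"y":-0.0005,"z":0.078,"wx":0,"wy":0,"wz":0},{"x":0.0015,"y":-0.0005,"z":0.078,"wx":0,"wy":0,"wz":0}]' ; python3 go.py .554 .2943 .05 -2
python3 -m handwheel '[{"x":0,"y":0,"z":0,"wx":0,"wy":0,"wz":0},{"x":0,"y":0,"z":0,"wx":0,"wy":0,"wz":0},{"x":0,"y":0,"z":0,"wx":0,"wy":0,"wz":0},{"x":0,"y":0,"z":0,"wx":0,"wy":0,"wz":0},{"x":0,"y":0,"z":0,"wx":0,"wy":0,"wz":0},{"x":0,"y":0,"z":0,"wx":0,"wy":0,"wz":0},{"x":0,"y":0,"z":0,"wx":0,"wy":0,"wz":0},{"x":0,"y":0,"z":0,"wx":0,"wy":0,"wz":0}]' 0 6; python3 go.py .554 .2943 .05 -2
```

```text
time: 3.45
position: [0.555, 0.2912, 0.0517]
tool_rot: [3.14, -0.059, -0.001]
ft_force: [0.5, -0.6, -0.2]
grip_width: 0.46
grip_force: 0.0
t3.45 p [0.555  0.2912 0.0517] yaw -2.16 tilt [-0.0005 -0.0013 -1.    ] q1,7 [ 0.0461 -2.4036] F [ 0.4762 -0.6405 -0.1795] w 0.0400 g 0.0
shift mm [-1.1388 -3.079   1.7285] wz -0.16
time: 4.12
position: [0.5551, 0.294, 0.0518]
tool_rot: [-3.139, 0.055, -0.002]
ft_force: [0.7, 2.6, 1.7]
grip_width: 0.134
grip_force: 6.0
t4.12 p [0.5551 0.294  0.0518] yaw -2.02 tilt [ 0.0011  0.0016 -1.    ] q1,7 [ 0.0439 -2.4042] F [0.6545 2.5909 1.6977] w 0.0117 g 6.0
shift mm [-1.0746 -0.2357  1.7844] wz -0.02
```

```bash
python3 -m handwheel '[{"x":0,"y":-0.0025,"z":0,"wx":0,"wy":0,"wz":0},{"x":0,"y":-0.0025,"z":0,"wx":0,"wy":0,"wz":0},{"x":0,"y":-0.0025,"z":0,"wx":0,"wy":0,"wz":0},{"x":0,"y":-0.0025,"z":0,"wx":0,"wy":0,"wz":0}]' 0 20; python3 go.py .554 .2943 .05 -2
python3 -m handwheel '[{"x":0,"y":0,"z":-0.0002,"wx":0,"wy":0,"wz":-6},{"x":0,"y":0,"z":-0.0003,"wx":0,"wy":0,"wz":-12},{"x":0,"y":0,"z":-0.0005,"wx":0,"wy":0,"wz":-18},{"x":0,"y":0,"z":-0.0006,"wx":0,"wy":0,"wz":-24},{"x":0,"y":0,"z":-0.0008,"wx":0,"wy":0,"wz":-30},{"x":0,"y":0,"z":-0.0009,"wx":0,"wy":0,"wz":-36},{"x":0,"y":0,"z":-0.0011,"wx":0,"wy":0,"wz":-42},{"x":0,"y":0,"z":-0.0012,"wx":0,"wy":0,"wz":-48},{"x":0,"y":0,"z":-0.0014,"wx":0,"wy":0,"wz":-54},{"x":0,"y":0,"z":-0.0014,"wx":0,"wy":0,"wz":-54}]'; python3 go.py .554 .2943 .05 -2;  python3 -c "from h import *;print(st()[0]['torque'])"
```

```text
time: 4.45
position: [0.5551, 0.2941, 0.0511]
tool_rot: [3.139, -0.057, -0.0]
ft_force: [-0.3, -3.9, 3.1]
grip_width: 0.124
grip_force: 20.0
t4.45 p [0.5551 0.2941 0.0511] yaw -2.10 tilt [-0.0002 -0.0019 -1.    ] q1,7 [ 0.04   -2.4081] F [-0.2974 -3.8621  3.0722] w 0.0108 g 20.0
shift mm [-1.0888 -0.1546  1.07  ] wz -0.10
time: 5.28
position: [0.5545, 0.2954, 0.0525]
tool_rot: [-2.822, -1.379, 0.001]
ft_force: [-1.4, -0.8, 3.1]
grip_width: 0.126
grip_force: 20.0
t5.28 p [0.5545 0.2954 0.0525] yaw 52.08 tilt [-0.0011  0.0003 -1.    ] q1,7 [ 0.1666 -1.5469] F [-1.3634 -0.8438  3.0887] w 0.0109 g 20.0
shift mm [-1.1914  0.3143  2.4714] wz 54.08
[-0.21960685  0.13226341 -0.00574025]
```

```bash
for i in 1 2 3; do python3 -m handwheel '[{"x":0,"y":0,"z":-0.0002,"wx":0,"wy":0,"wz":-7},{"x":0,"y":0,"z":-0.0004,"wx":0,"wy":0,"wz":-14},{"x":0,"y":0,"z":-0.0006,"wx":0,"wy":0,"wz":-21},{"x":0,"y":0,"z":-0.0008,"wx":0,"wy":0,"wz":-28},{"x":0,"y":0,"z":-0.001,"wx":0,"wy":0,"wz":-35},{"x":0,"y":0,"z":-0.0012,"wx":0,"wy":0,"wz":-42},{"x":0,"y":0,"z":-0.0013,"wx":0,"wy":0,"wz":-49},{"x":0,"y":0,"z":-0.0015,"wx":0,"wy":0,"wz":-56},{"x":0,"y":0,"z":-0.0016,"wx":0,"wy":0,"wz":-62},{"x":0,"y":0,"z":-0.0016,"wx":0,"wy":0,"wz":-62}]' >/dev/null; python3 go.py .554 .2943 .05 -2;  python3 -c "from h import *;print(st()[0]['torque'])"; done
```

```text
t6.12 p [0.5529 0.2956 0.0536] yaw 113.98 tilt [-0.0038 -0.0002 -1.    ] q1,7 [ 0.2874 -0.5729] F [-4.0961 -0.5818  3.5193] w 0.0106 g 20.0
shift mm [-1.6801  0.459   3.6056] wz 115.98
[-0.30372648  0.82399682 -0.0054636 ]
t6.95 p [0.552  0.2944 0.0546] yaw 175.93 tilt [-0.0059 -0.0032 -1.    ] q1,7 [0.3644 0.4129] F [-6.3892 -3.9777  4.6044] w 0.0105 g 20.0
shift mm [-2.0097  0.0905  4.6076] wz 177.93
[-0.84588346  1.15135099 -0.07708318]
t7.78 p [0.5533 0.2938 0.0565] yaw -122.12 tilt [-0.0037 -0.004  -1.    ] q1,7 [0.3827 1.466 ] F [-4.3989 -5.0576  3.3908] w 0.0106 g 20.0
shift mm [-0.846  -0.3517  6.4971] wz -120.12
[-0.81253486  0.8820808  -0.13476684]
```

```bash
for i in 1; do python3 -m handwheel '[{"x":0,"y":0,"z":-0.0002,"wx":0,"wy":0,"wz":-5},{"x":0,"y":0,"z":-0.0003,"wx":0,"wy":0,"wz":-10},{"x":0,"y":0,"z":-0.0003,"wx":0,"wy":0,"wz":-15},{"x":0,"y":0,"z":-0.0003,"wx":0,"wy":0,"wz":-15},{"x":0,"y":0,"z":-0.0003,"wx":0,"wy":0,"wz":-15}]' >/dev/null; python3 go.py .554 .2943 .05 -2;  python3 -c "from h import *;print(st()[0]['torque'])"; done
python3 -m handwheel '[{"x":0,"y":0,"z":0,"wx":0,"wy":0,"wz":0},{"x":0,"y":0,"z":0,"wx":0,"wy":0,"wz":0},{"x":0,"y":0,"z":-0.02,"wx":0,"wy":0,"wz":0},{"x":0,"y":0,"z":-0.06,"wx":0,"wy":0,"wz":0},{"x":0,"y":0,"z":-0.06,"wx":0,"wy":0,"wz":0},{"x":0,"y":0,"z":-0.06,"wx":0,"wy":0,"wz":0}]' 0.04; python3 go.py .554 .2943 .1 -2
python3 - <<'E'
from h import *
s=img('side')
v=cv2.resize(s['image'][285:345,100:160],(480,480),interpolation=cv2.INTER_CUBIC)
cv2.imwrite('pics/v3.png',v[...,::-1])
E
```

```text
t8.20 p [0.5538 0.2951 0.0573] yaw -107.36 tilt [-0.002  -0.0014 -1.    ] q1,7 [0.3837 1.7211] F [-4.1892 -2.6057  1.9788] w 0.0107 g 20.0
shift mm [ 0.6631 -0.4032  7.2567] wz -105.36
[-0.42147498  0.88075485 -0.09911439]
time: 8.7
position: [0.5568, 0.2969, 0.1205]
tool_rot: [-1.861, 2.523, -0.002]
ft_force: [-1.1, 0.4, 0.7]
grip_width: 0.436
grip_force: 0.0
t8.70 p [0.5568 0.2969 0.1205] yaw -107.17 tilt [ 0.006   0.0026 -1.    ] q1,7 [0.3883 1.7874] F [-1.0894  0.3506  0.6802] w 0.0379 g 0.0
shift mm [ 3.3533  2.0245 20.5128] wz -105.17
```

View pics/v3.png

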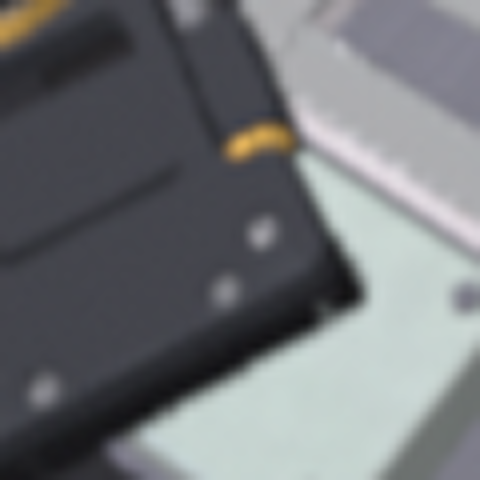

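The nut is hidden behind the gripper in this crop (gold arc of a finger at (260,140)). The grip readings put the valve axis at (0.5538, 0.2947). Next I shut the fingers and press the pin.

```bash
python3 -m handwheel '[{"x":0.003,"y":0.002,"z":0.01,"wx":0,"wy":0,"wz":0},{"x":0.003,"y":0.002,"z":0.02,"wx":0,"wy":0,"wz":0},{"x":0.003,"y":0.002,"z":0.02,"wx":0,"wy":0,"wz":0},{"x":0.003,"y":0.002,"z":0.02,"wx":0,"wy":0,"wz":0},{"x":0.003,"y":0.002,"z":0.02,"wx":0,"wy":0,"wz":0},{"x":0.003,"y":0.002,"z":0.02,"wx":0,"wy":0,"wz":0},{"x":0.003,"y":0.002,"z":0.02,"wx":0,"wy":0,"wz":0}]' 0 20 >/dev/null; python3 go.py .5538 .2947 .09 -107
python3 - <<'E'
from h import *
s=img('side')
v=cv2.resize(s['image'][285:345,100:160],(480,480),interpolation=cv2.INTER_CUBIC)
cv2.imwrite('pics/v4.png',v[...,::-1])
E
```

```text
t9.33 p [0.5521 0.2934 0.0979] yaw -107.05 tilt [ 0.0002  0.0004 -1.    ] q1,7 [0.3905 1.7785] F [ 0.6049  0.0831 -0.3302] w 0.0034 g 0.0
shift mm [-1.763  -1.188   7.8747] wz -0.05
```

```bash
python3 -m handwheel '[{"x":-0.0017,"y":-0.0012,"z":0.004,"wx":0,"wy":0,"wz":0},{"x":-0.0017,"y":-0.0012,"z":0.008,"wx":0,"wy":0,"wz":0},{"x":-0.0017,"y":-0.0012,"z":0.008,"wx":0,"wy":0,"wz":0},{"x":-0.0017,"y":-0.0012,"z":0.008,"wx":0,"wy":0,"wz":0}]' >/dev/null; python3 go.py .5538 .2947 .08 -107
for i in 1 2 3; do python3 -m handwheel '[{"x":0,"y":0,"z":0.001,"wx":0,"wy":0,"wz":0},{"x":0,"y":0,"z":0.003,"wx":0,"wy":0,"wz":0},{"x":0,"y":0,"z":0.003,"wx":0,"wy":0,"wz":0}]' >/dev/null; python3 go.py .5538 .2947 .08 -107;done
```

```text
t9.72 p [0.5535 0.2942 0.0893] yaw -107.05 tilt [-0.0006 -0.0005 -1.    ] q1,7 [0.3824 1.7747] F [-0.1477  0.6156 -0.3567] w 0.0008 g 0.0
shift mm [-0.5443 -0.1459  9.2684] wz -0.05
t9.97 p [0.5538 0.2945 0.0866] yaw -107.05 tilt [ 0.0001  0.0001 -1.    ] q1,7 [0.3814 1.7731] F [ 0.4885 -0.4493  0.4528] w 0.0004 g 0.0
shift mm [-0.2454  0.033   6.5929] wz -0.05
t10.22 p [0.5538 0.2946 0.084 ] yaw -107.05 tilt [ 0.0004  0.0002 -1.    ] q1,7 [0.3803 1.7716] F [-0.5505 -0.0022  3.4005] w 0.0007 g 2.0
shift mm [-0.1321  0.0447  3.9627] wz -0.05
t10.47 p [0.5538 0.2946 0.081 ] yaw -107.05 tilt [ 0.0005  0.0002 -1.    ] q1,7 [0.3791 1.77  ] F [-1.4998 -1.0212  5.9505] w 0.0005 g 3.0
shift mm [-0.1181  0.0889  1.0489] wz -0.05
```

```bash
python3 -m handwheel '[{"x":0,"y":0,"z":0.002,"wx":0,"wy":0,"wz":0},{"x":0,"y":0,"z":0.004,"wx":0,"wy":0,"wz":0},{"x":0,"y":0,"z":0.004,"wx":0,"wy":0,"wz":0}]' >/dev/null; python3 go.py .5538 .2947 .08 -107
python3 -m handwheel '[{"x":0,"y":0,"z":0.001,"wx":0,"wy":0,"wz":0},{"x":0,"y":0,"z":0.001,"wx":0,"wy":0,"wz":0},{"x":0,"y":0,"z":0.001,"wx":0,"wy":0,"wz":0},{"x":0,"y":0,"z":0.001,"wx":0,"wy":0,"wz":0},{"x":0,"y":0,"z":0.001,"wx":0,"wy":0,"wz":0},{"x":0,"y":0,"z":0.001,"wx":0,"wy":0,"wz":0},{"x":0,"y":0,"z":0.001,"wx":0,"wy":0,"wz":0},{"x":0,"y":0,"z":0.001,"wx":0,"wy":0,"wz":0},{"x":0,"y":0,"z":0.001,"wx":0,"wy":0,"wz":0},{"x":0,"y":0,"z":0.001,"wx":0,"wy":0,"wz":0}]' >/dev/null; python3 go.py .5538 .2947 .08 -107
python3 -m handwheel '[{"x":0,"y":0,"z":0,"wx":0,"wy":0,"wz":0},{"x":0,"y":0,"z":0,"wx":0,"wy":0,"wz":0},{"x":0,"y":0,"z":0,"wx":0,"wy":0,"wz":0}]' >/dev/null; python3 go.py .5538 .2947 .08 -107
python3 -m handwheel '[{"x":0,"y":0,"z":-0.004,"wx":0,"wy":0,"wz":0},{"x":0,"y":0,"z":-0.01,"wx":0,"wy":0,"wz":0},{"x":0,"y":0,"z":-0.03,"wx":0,"wy":0,"wz":0},{"x":0,"y":0,"z":-0.06,"wx":0,"wy":0,"wz":0},{"x":0,"y":0,"z":-0.1,"wx":0,"wy":0,"wz":0},{"x":0,"y":0,"z":-0.1,"wx":0,"wy":0,"wz":0},{"x":0,"y":0,"z":-0.1,"wx":0,"wy":0,"wz":0}]' 0.06 >/dev/null; python3 go.py .5538 .2947 .15 -107
python3 - <<'E'
from h import *
np.set_printoptions(precision=4,suppress=True)
t=img('top')
h=cv2.cvtColor(t['image'],cv2.COLOR_RGB2HSV);m=cv2.inRange(h,(0,0,200),(180,50,255))
n,l,S,C=cv2.connectedComponentsWithStats(m)
for i in range(1,n):
    if 40<S[i][4]<100: print(C[i],S[i],onz(t,*C[i],.056))
E
```

```text
t10.72 p [0.5541 0.2948 0.0794] yaw -107.06 tilt [ 0.0016 -0.0002 -1.    ] q1,7 [0.3778 1.7679] F [-3.509  -4.513  16.8931] w 0.0004 g 8.5
shift mm [ 0.2     0.2263 -0.5551] wz -0.06
t11.55 p [0.5541 0.2949 0.0792] yaw -107.05 tilt [ 0.0021 -0.0002 -1.    ] q1,7 [0.3776 1.7675] F [-4.038  -3.5801 20.967 ] w 0.0003 g 10.3
shift mm [ 0.3184  0.231  -0.7564] wz -0.05
t11.80 p [0.5541 0.2949 0.0792] yaw -107.06 tilt [ 0.0021 -0.0003 -1.    ] q1,7 [0.3776 1.7674] F [-3.7678 -5.0729 19.6455] w 0.0003 g 10.3
shift mm [ 0.281   0.2677 -0.7568] wz -0.06
t12.38 p [0.5544 0.2954 0.1779] yaw -107.05 tilt [ 0.0036  0.0013 -1.    ] q1,7 [0.3869 1.855 ] F [-0.09   -0.845  -1.4801] w 0.0390 g 0.0
shift mm [ 0.9     0.4386 27.8794] wz -0.05
[508.3636  29.2078] [505  23   7  14  77] [ 1.0172 -0.784   0.056 ]
[508.9     49.2286] [507  40   5  17  70] [ 0.9565 -0.7785  0.056 ]
[296.9452 170.2192] [293 166   9  10  73] [ 0.6233 -0.1724  0.056 ]
[349.3562 175.5616] [345 171  10  10  73] [ 0.6053 -0.3121  0.056 ]
[  3.6557 208.2623] [  0 203  11  10  61] [0.5384 0.6121 0.056 ]
```

The pin was bottomed at 20 N for over a second and then released. The vials have not moved. Next is the vial at (0.622,−0.172), gripped by its cap with the jaw axis along the magazine's x (yaw about 99.9°).

```bash
python3 go.py .6222 -.1723 .17 99.85
```

```text
t12.43 p [0.5538 0.2944 0.176 ] yaw -107.05 tilt [ 0.001  -0.0004 -1.    ] q1,7 [0.387  1.8549] F [-0.2442  0.0619 -1.0159] w 0.0430 g 0.0
shift mm [ 426.1516 -202.2841    6.2052] wz 153.10
```

```bash
python3 -m handwheel '[{"x":0.426,"y":-0.202,"z":0.006,"wx":0,"wy":0,"wz":153},{"x":0.426,"y":-0.202,"z":0.006,"wx":0,"wy":0,"wz":153},{"x":0.426,"y":-0.202,"z":0.006,"wx":0,"wy":0,"wz":153},{"x":0.426,"y":-0.202,"z":0.006,"wx":0,"wy":0,"wz":153},{"x":0.426,"y":-0.202,"z":0.006,"wx":0,"wy":0,"wz":153},{"x":0.426,"y":-0.202,"z":0.006,"wx":0,"wy":0,"wz":153},{"x":0.426,"y":-0.202,"z":0.006,"wx":0,"wy":0,"wz":153},{"x":0.426,"y":-0.202,"z":0.006,"wx":0,"wy":0,"wz":153},{"x":0.426,"y":-0.202,"z":0.006,"wx":0,"wy":0,"wz":153},{"x":0.426,"y":-0.202,"z":0.006,"wx":0,"wy":0,"wz":153}]' 0.048 >/dev/null;python3 go.py .6222 -.1723 .17 99.85
python3 - <<'E'
from h import *
np.set_printoptions(precision=4,suppress=True)
t=img('top','t5.png')
g=cv2.resize(t['image'][155:230,100:200],None,fx=8,fy=8,interpolation=cv2.INTER_CUBIC)
m=(g.astype(int).sum(2)<3*133).astype(np.uint8)&(g[...,2]>80).astype(np.uint8)
cv2.imwrite('pics/mask.png',m*255)
for y in range(200,420,20):
    e=np.flatnonzero(np.diff(m[y].astype(int)));print(y,e[(e>330)])
E
```

```text
t13.27 p [ 0.6126 -0.1205  0.1683] yaw -179.06 tilt [-0.0031  0.0003 -1.    ] q1,7 [0.9846 1.3872] F [0.9011 0.6487 0.1611] w 0.0480 g 0.0
shift mm [ -8.7152 -51.902   -1.739 ] wz 81.09
200 [370 428 519 585 673 742]
220 [369 431 520 588 681 744]
240 [367 436 528 590 679 748]
260 [375 437 527 594 683 752]
280 [375 441 531 598 680]
300 [378 444 531 611 665]
320 [384 450 523]
340 [334 383]
360 [334 389 690 713 719]
380 [339 392 604]
400 [342 392 482 498 512 795]
```

```bash
python3 - <<'E'
from h import *
np.set_printoptions(precision=4,suppress=True)
t=img('top')
A=lambda x,y,z:onz(t,100+x/8-.44,155+y/8-.44,z)[:2]
th=.172;ex=np.array([np.cos(th),np.sin(th)]);ey=np.array([-ex[1],ex[0]]);bay=np.array([.5781,.0446])
for n,rows in {179:[(220,369,431),(240,367,436),(280,375,441),(300,378,444)],127:[(220,520,588),(240,528,590),(260,527,594),(280,531,598)],75:[(220,681,744),(240,679,748),(260,683,752)]}.items():
    for y,l,r in rows:
        a,b=A(l,y,.035),A(r,y,.040);c=(a+b)/2-bay
        print(n,'x %.1f y %.1f w %.1f'%(1e3*c@ex,1e3*c@ey,1e3*np.linalg.norm(a-b)))
E
python3 -m handwheel '[{"x":0,"y":0,"z":0,"wx":0,"wy":0,"wz":81},{"x":0,"y":0,"z":0,"wx":0,"wy":0,"wz":81},{"x":0,"y":0,"z":0,"wx":0,"wy":0,"wz":81},{"x":0,"y":0,"z":0,"wx":0,"wy":0,"wz":81},{"x":0,"y":0,"z":0,"wx":0,"wy":0,"wz":81},{"x":0,"y":0,"z":0,"wx":0,"wy":0,"wz":81},{"x":0,"y":0,"z":0,"wx":0,"wy":0,"wz":81},{"x":0,"y":0,"z":0,"wx":0,"wy":0,"wz":81},{"x":0,"y":0,"z":0,"wx":0,"wy":0,"wz":81},{"x":0,"y":0,"z":0,"wx":0,"wy":0,"wz":81}]' >/dev/null;python3 go.py .6222 -.1723 .1 99.85
```

```text
179 x 57.2 y 176.6 w 22.4
179 x 50.2 y 177.1 w 24.8
179 x 36.1 y 177.0 w 23.7
179 x 29.1 y 177.1 w 23.7
127 x 47.0 y 125.0 w 24.2
127 x 39.8 y 124.5 w 22.2
127 x 32.8 y 125.1 w 23.8
127 x 25.8 y 124.8 w 23.8
75 x 36.4 y 72.1 w 22.3
75 x 29.5 y 72.9 w 24.3
75 x 22.5 y 72.7 w 24.3
t14.20 p [ 0.6127 -0.1178  0.1681] yaw 109.38 tilt [-0.0036  0.0008 -1.    ] q1,7 [0.8346 0.2398] F [-1.1316  0.1903 -0.0596] w 0.0486 g 0.0
shift mm [-54.6836  -8.8564  68.0577] wz 9.53
```

Pocket slots measure 22–24 mm wide and 52 mm apart. With θ=0.172, that puts the bay at about (0.5789, 0.0425).

```bash
python3 -m handwheel '[{"x":-0.0547,"y":-0.0089,"z":0,"wx":0,"wy":0,"wz":9.5},{"x":-0.0547,"y":-0.0089,"z":0.03,"wx":0,"wy":0,"wz":9.5},{"x":-0.0547,"y":-0.0089,"z":0.068,"wx":0,"wy":0,"wz":9.5},{"x":-0.0547,"y":-0.0089,"z":0.068,"wx":0,"wy":0,"wz":9.5},{"x":-0.0547,"y":-0.0089,"z":0.068,"wx":0,"wy":0,"wz":9.5}]' >/dev/null;python3 go.py .6222 -.1723 .039 99.85
python3 - <<'E'
from h import *
np.set_printoptions(precision=4,suppress=True)
s=img('side','s6.png')
h=cv2.cvtColor(s['image'],cv2.COLOR_RGB2HSV)
for lo,hi,z in (((0,0,200),(180,50,255),.05),((5,150,80),(22,255,255),.013)):
  m=cv2.inRange(h,lo,hi);n,l,S,C=cv2.connectedComponentsWithStats(m)
  for i in range(1,n):
    if 40<S[i][4]<150: print(C[i],S[i],onz(s,*C[i],z))
E
```

```text
t14.62 p [ 0.6213 -0.1715  0.0989] yaw 100.26 tilt [-0.0071  0.0029 -1.    ] q1,7 [0.8351 0.1343] F [-0.3514  0.2614  0.7127] w 0.0478 g 0.0
shift mm [-1.1656  1.1807 59.9197] wz 0.41
[289.0698 123.4651] [284 119  13   9  86] [ 0.6856 -0.3787  0.05  ]
[297.8824 147.8627] [294 143   9  10  51] [ 0.6026 -0.3127  0.05  ]
[440.6458 161.8125] [432 157  19  10  48] [ 0.2792 -0.5166  0.05  ]
[259.6538 172.5641] [256 168   9  11  78] [ 0.6225 -0.1731  0.05  ]
[224.1163 249.6047] [217 245  15  10  43] [0.5292 0.0559 0.05  ]
[296.5591 158.126 ] [291 152  13  13 127] [ 0.6015 -0.3092  0.013 ]
[260.0229 183.3893] [254 177  13  13 131] [ 0.6183 -0.1692  0.013 ]
[132.2989 322.5517] [126 316  12  13  87] [0.5694 0.2913 0.013 ]
```

```bash
python3 -m handwheel '[{"x":-0.001,"y":0.0008,"z":0.03,"wx":0,"wy":0,"wz":0},{"x":-0.001,"y":0.0008,"z":0.055,"wx":0,"wy":0,"wz":0},{"x":-0.001,"y":0.0008,"z":0.061,"wx":0,"wy":0,"wz":0},{"x":-0.001,"y":0.0008,"z":0.061,"wx":0,"wy":0,"wz":0},{"x":-0.001,"y":0.0008,"z":0.061,"wx":0,"wy":0,"wz":0}]' >/dev/null;python3 go.py .6222 -.1723 .038 99.85
python3 -m handwheel '[{"x":0,"y":0,"z":0,"wx":0,"wy":0,"wz":0},{"x":0,"y":0,"z":0,"wx":0,"wy":0,"wz":0},{"x":0,"y":0,"z":0,"wx":0,"wy":0,"wz":0},{"x":0,"y":0,"z":0,"wx":0,"wy":0,"wz":0},{"x":0,"y":0,"z":0,"wx":0,"wy":0,"wz":0},{"x":0,"y":0,"z":0,"wx":0,"wy":0,"wz":0}]' 0.01 30 >/dev/null;python3 go.py .6222 -.1723 .038 99.85
python3 -m handwheel '[{"x":0,"y":0,"z":-0.006,"wx":0,"wy":0,"wz":0},{"x":0,"y":0,"z":-0.012,"wx":0,"wy":0,"wz":0},{"x":0,"y":0,"z":-0.018,"wx":0,"wy":0,"wz":0},{"x":0,"y":0,"z":-0.018,"wx":0,"wy":0,"wz":0}]' >/dev/null;python3 go.py .588 -.015 .056 99.85
```

```text
t15.08 p [ 0.6262 -0.1726  0.0434] yaw 100.27 tilt [ 0.0022 -0.0003 -1.    ] q1,7 [0.8118 0.1022] F [0.2396 0.6303 0.5489] w 0.0483 g 0.0
shift mm [ 1.0077 -3.9372  5.4393] wz 0.42
t15.58 p [ 0.6253 -0.1734  0.0421] yaw 100.20 tilt [ 0.0006 -0.0005 -1.    ] q1,7 [0.8122 0.1018] F [-0.9533 -0.0939  2.4296] w 0.0253 g 29.9
shift mm [ 1.6384 -2.8416  4.1211] wz 0.35
t15.92 p [ 0.6261 -0.1733  0.0612] yaw 100.21 tilt [ 0.0024 -0.0007 -1.    ] q1,7 [0.8197 0.112 ] F [0.2121 0.6945 0.0585] w 0.0250 g 29.9
shift mm [162.5277  -9.4243   4.9911] wz 0.36
```

```bash
python3 go.py .5789 .0425 .058 99.85; python3 -m handwheel '[{"x":0.03,"y":-0.0018,"z":0,"wx":0,"wy":0,"wz":-0.35},{"x":0.06,"y":-0.0036,"z":0,"wx":0,"wy":0,"wz":-0.35},{"x":0.09,"y":-0.0054,"z":0,"wx":0,"wy":0,"wz":-0.35},{"x":0.12,"y":-0.007,"z":0,"wx":0,"wy":0,"wz":0.35},{"x":0.16,"y":-0.0095,"z":0,"wx":0,"wy":0,"wz":0.35},{"x":0.16,"y":-0.0095,"z":0,"wx":0,"wy":0,"wz":0.35},{"x":0.16,"y":-0.0095,"z":0,"wx":0,"wy":0,"wz":0.35}]' >/dev/null;python3 go.py .5789 .0425 .053 99.85
```

```text
t15.92 p [ 0.6261 -0.1733  0.0612] yaw 100.21 tilt [ 0.0024 -0.0007 -1.    ] q1,7 [0.8197 0.112 ] F [0.2121 0.6945 0.0585] w 0.0250 g 29.9
shift mm [220.7278  -8.1825   2.927 ] wz 0.36
t16.50 p [ 0.5868 -0.0138  0.06  ] yaw 100.21 tilt [ 0.0004  0.0004 -1.    ] q1,7 [ 0.6784 -0.1308] F [ 0.7205 -0.5775 -0.5432] w 0.0253 g 29.9
shift mm [56.7886  2.2247  6.981 ] wz 0.36
```

```bash
python3 -m handwheel '[{"x":0.02,"y":0.001,"z":0,"wx":0,"wy":0,"wz":0.3},{"x":0.04,"y":0.0022,"z":0,"wx":0,"wy":0,"wz":0.3},{"x":0.0568,"y":0.0022,"z":0.003,"wx":0,"wy":0,"wz":0.3},{"x":0.0568,"y":0.0022,"z":0.006,"wx":0,"wy":0,"wz":0.3},{"x":0.0568,"y":0.0022,"z":0.01,"wx":0,"wy":0,"wz":0.3},{"x":0.0568,"y":0.0022,"z":0.0115,"wx":0,"wy":0,"wz":0.3},{"x":0.0568,"y":0.0022,"z":0.0115,"wx":0,"wy":0,"wz":0.3}]' >/dev/null;python3 go.py .5789 .0425 .0482 99.85
python3 - <<'E'
from h import *
t=img('top');s=img('side')
a=cv2.resize(t['image'][160:230,130:230],(560,392),interpolation=cv2.INTER_CUBIC)
b=cv2.resize(s['image'][215:285,185:225],(224,392),interpolation=cv2.INTER_CUBIC)
cv2.imwrite('pics/p7.png',np.hstack([a,b])[...,::-1])
E
```

```text
t17.08 p [0.5801 0.0371 0.0481] yaw 99.42 tilt [-0.0004 -0.0007 -1.    ] q1,7 [ 0.5958 -0.2436] F [-1.7444 -0.025   3.6602] w 0.0252 g 29.9
shift mm [ 5.5661 -0.3437 -0.0746] wz -0.43
```

View pics/p7.png

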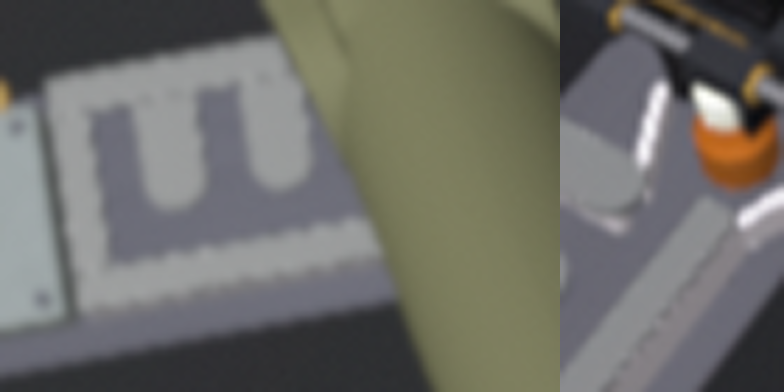

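The vial stands upright on the bay floor between the white flare walls, at side-crop (735,145). The channel lies ahead of it. Next I slide it along.

```bash
python3 -m handwheel '[{"x":0.008,"y":0,"z":-0.0006,"wx":0,"wy":0,"wz":-0.4},{"x":0.016,"y":-0.0002,"z":-0.0006,"wx":0,"wy":0,"wz":-0.4},{"x":0.024,"y":-0.0003,"z":-0.0006,"wx":0,"wy":0,"wz":-0.4},{"x":0.032,"y":-0.0004,"z":-0.0006,"wx":0,"wy":0,"wz":-0.4},{"x":0.038,"y":-0.0004,"z":-0.0006,"wx":0,"wy":0,"wz":-0.4},{"x":0.038,"y":-0.0004,"z":-0.0006,"wx":0,"wy":0,"wz":-0.4}]' >/dev/null;python3 go.py .5725 .0799 .0482 99.85
python3 -m handwheel '[{"x":0.006,"y":0,"z":0,"wx":0,"wy":0,"wz":0},{"x":0.012,"y":0,"z":0,"wx":0,"wy":0,"wz":0},{"x":0.018,"y":0,"z":0,"wx":0,"wy":0,"wz":0},{"x":0.024,"y":0,"z":0,"wx":0,"wy":0,"wz":0},{"x":0.024,"y":0,"z":0,"wx":0,"wy":0,"wz":0}]' >/dev/null;python3 go.py .5572 .1676 .0482 99.85
```

```text
t17.68 p [0.5724 0.079  0.0485] yaw 100.15 tilt [-0.0002  0.0011 -1.    ] q1,7 [ 0.5379 -0.3055] F [-0.4576  0.895  -1.2898] w 0.0249 g 29.9
shift mm [0.8643 0.2851 0.3243] wz 0.30
t18.10 p [0.5684 0.1021 0.0487] yaw 100.08 tilt [ 0.     0.001 -1.   ] q1,7 [ 0.5013 -0.3491] F [ 0.4107  1.3621 -0.9232] w 0.0247 g 29.9
shift mm [66.4997  0.4252  0.5544] wz 0.23
```

```bash
python3 -m handwheel '[{"x":0.009,"y":0,"z":0,"wx":0,"wy":0,"wz":0},{"x":0.018,"y":0,"z":0,"wx":0,"wy":0,"wz":0},{"x":0.027,"y":0,"z":0,"wx":0,"wy":0,"wz":0.2},{"x":0.036,"y":0,"z":0,"wx":0,"wy":0,"wz":0.2},{"x":0.045,"y":0.0003,"z":0,"wx":0,"wy":0,"wz":0.2},{"x":0.054,"y":0.0004,"z":0,"wx":0,"wy":0,"wz":0.2},{"x":0.063,"y":0.0004,"z":0,"wx":0,"wy":0,"wz":0.2},{"x":0.0665,"y":0.0004,"z":0,"wx":0,"wy":0,"wz":0.2},{"x":0.0665,"y":0.0004,"z":0,"wx":0,"wy":0,"wz":0.2}]' >/dev/null;python3 go.py .6126 .1775 .0482 99.85
```

```text
t18.85 p [0.5573 0.1672 0.0486] yaw 99.88 tilt [-0.      0.0005 -1.    ] q1,7 [ 0.3889 -0.4742] F [-0.1003 -0.5653 -0.9601] w 0.0251 g 29.9
shift mm [ 0.6687 56.2236  0.4394] wz 0.03
```

```bash
python3 -m handwheel '[{"x":0.0006,"y":0.005,"z":0,"wx":0,"wy":0,"wz":0},{"x":0.0006,"y":0.012,"z":0,"wx":0,"wy":0,"wz":0},{"x":0.0006,"y":0.019,"z":0,"wx":0,"wy":0,"wz":0},{"x":0.0006,"y":0.026,"z":0,"wx":0,"wy":0,"wz":0},{"x":0.0006,"y":0.033,"z":0,"wx":0,"wy":0,"wz":0},{"x":0.0006,"y":0.04,"z":0,"wx":0,"wy":0,"wz":0},{"x":0.0006,"y":0.047,"z":0,"wx":0,"wy":0,"wz":0},{"x":0.0006,"y":0.051,"z":0,"wx":0,"wy":0,"wz":0},{"x":0.0006,"y":0.051,"z":0,"wx":0,"wy":0,"wz":0}]' >/dev/null;python3 go.py .6124 .1772 .0482 99.85
for i in 1 2 3 4 ; do python3 -m handwheel '[{"x":0,"y":0.001,"z":0,"wx":0,"wy":0,"wz":0},{"x":0,"y":0.002,"z":0,"wx":0,"wy":0,"wz":0},{"x":0,"y":0.002,"z":0,"wx":0,"wy":0,"wz":0}]' >/dev/null;python3 go.py .6124 .1772 .0482 99.85; done
```

```text
t19.60 p [0.6089 0.175  0.0485] yaw 99.74 tilt [ 0.0003  0.0005 -1.    ] q1,7 [ 0.3238 -0.4775] F [-1.2325 -0.3533  0.4857] w 0.0250 g 29.9
shift mm [1.6152 3.8406 0.2531] wz -0.11
t19.85 p [0.6098 0.1751 0.0485] yaw 99.77 tilt [-0.0001 -0.0002 -1.    ] q1,7 [ 0.322  -0.4773] F [-0.0414 -0.5085  0.8883] w 0.0252 g 29.9
shift mm [1.5967 2.947  0.325 ] wz -0.08
t20.10 p [0.612  0.1754 0.0486] yaw 99.76 tilt [ 0.0003 -0.0001 -1.    ] q1,7 [ 0.3196 -0.4771] F [-0.3611 -0.8358 -0.7167] w 0.0248 g 29.9
shift mm [1.727  0.6721 0.4417] wz -0.09
t20.35 p [0.6135 0.1757 0.0484] yaw 99.76 tilt [-0.001  -0.0004 -1.    ] q1,7 [ 0.317  -0.4769] F [-1.0676 -0.5864  0.8648] w 0.0247 g 29.9
shift mm [ 1.6376 -0.84    0.2308] wz -0.09
t20.60 p [0.6139 0.1759 0.0483] yaw 99.78 tilt [-0.0042 -0.0016 -1.    ] q1,7 [ 0.3145 -0.4766] F [-5.9522 -1.4226  4.586 ] w 0.0254 g 30.0
shift mm [ 1.5187 -1.2437  0.097 ] wz -0.07
```

```bash
python3 -m handwheel '[{"x":0,"y":-0.002,"z":0,"wx":0,"wy":0,"wz":0},{"x":0,"y":-0.003,"z":0,"wx":0,"wy":0,"wz":0},{"x":0,"y":-0.003,"z":0,"wx":0,"wy":0,"wz":0}]' >/dev/null;python3 go.py .6124 .1772 .0482 99.85
python3 -m handwheel '[{"x":0,"y":0,"z":0,"wx":0,"wy":0,"wz":0},{"x":0,"y":0,"z":0,"wx":0,"wy":0,"wz":0},{"x":0,"y":0,"z":0,"wx":0,"wy":0,"wz":0},{"x":0,"y":0,"z":0,"wx":0,"wy":0,"wz":0},{"x":0,"y":0,"z":-0.02,"wx":0,"wy":0,"wz":0},{"x":0,"y":0,"z":-0.05,"wx":0,"wy":0,"wz":0},{"x":0,"y":0,"z":-0.09,"wx":0,"wy":0,"wz":0},{"x":0,"y":0,"z":-0.12,"wx":0,"wy":0,"wz":0}]' 0.048 >/dev/null;python3 go.py .605 -.312 .16 99.85
```

```text
t20.85 p [0.6133 0.1757 0.0486] yaw 99.76 tilt [ 0.0012  0.0003 -1.    ] q1,7 [ 0.3185 -0.477 ] F [ 0.7371 -0.3247 -0.0464] w 0.0249 g 29.9
shift mm [ 1.6574 -0.6231  0.4034] wz -0.09
t21.52 p [0.6132 0.1761 0.1711] yaw 99.78 tilt [ 0.0014  0.0007 -1.    ] q1,7 [ 0.3611 -0.4121] F [1.1187 0.5509 0.7029] w 0.0478 g 0.0
shift mm [-479.5867  -90.9862   10.7251] wz -0.07
```

```bash
python3 -m handwheel '[{"x":-0.3,"y":-0.06,"z":0,"wx":0,"wy":0,"wz":0},{"x":-0.3,"y":-0.06,"z":0,"wx":0,"wy":0,"wz":0},{"x":-0.3,"y":-0.06,"z":0,"wx":0,"wy":0,"wz":0},{"x":-0.3,"y":-0.06,"z":0,"wx":0,"wy":0,"wz":0},{"x":-0.3,"y":-0.06,"z":0,"wx":0,"wy":0,"wz":0},{"x":-0.3,"y":-0.06,"z":0,"wx":0,"wy":0,"wz":0},{"x":-0.3,"y":-0.06,"z":0,"wx":0,"wy":0,"wz":0},{"x":-0.3,"y":-0.06,"z":0,"wx":0,"wy":0,"wz":0}]' >/dev/null
cat > v.py <<'E'
from h import *
np.set_printoptions(precision=4,suppress=True)
for n,z in(('top',.055),('side',.05)):
  d=img(n);h=cv2.cvtColor(d['image'],cv2.COLOR_RGB2HSV)
  m=cv2.inRange(h,(0,0,185),(180,50,255));k,l,S,C=cv2.connectedComponentsWithStats(m)
  for i in range(1,k):
    if 30<S[i][4]<150:
      p=onz(d,*C[i],z)
      if .4<p[0]<.75 and -.45<p[1]<.3: q=onz(d,*C[i],z+.006);print(n,C[i].round(1),S[i],p,'if on floor',q)
E
python3 v.py; python3 go.py .605 -.312 .1 99.85
```

```text
top [349.1 175.6] [344 171  11  10  84] [ 0.6055 -0.3115  0.055 ] if on floor [ 0.6042 -0.3105  0.061 ]
top [166.8 176.9] [162 172  11  11  92] [0.6137 0.1778 0.055 ] if on floor [0.6124 0.1765 0.061 ]
top [211.4 180. ] [205 176  13   9  31] [0.6023 0.0579 0.055 ] if on floor [0.601  0.0573 0.061 ]
top [215.5 203.7] [208 201  16   6  37] [0.5377 0.047  0.055 ] if on floor [0.5368 0.0464 0.061 ]
side [297.3 147.2] [293 143  10  10  78] [ 0.6054 -0.3139  0.05  ] if on floor [ 0.6018 -0.3086  0.056 ]
side [200.9 236.6] [199 230   5  15  36] [0.5942 0.0662 0.05  ] if on floor [0.5908 0.0684 0.056 ]
side [224.  249.8] [217 245  15  11  47] [0.5291 0.0565 0.05  ] if on floor [0.5261 0.0587 0.056 ]
side [158.5 262.7] [153 256  12  15 132] [0.6154 0.1739 0.05  ] if on floor [0.6118 0.1751 0.056 ]
t22.28 p [ 0.604  -0.1362  0.1681] yaw 99.27 tilt [-0.0006 -0.0019 -1.    ] q1,7 [0.8407 0.1152] F [ 0.4868  0.5036 -0.3519] w 0.0479 g 0.0
shift mm [-173.5159  -27.3239   68.4059] wz -0.58
```

```bash
python3 -m handwheel '[{"x":-0.1735,"y":-0.0273,"z":0,"wx":0,"wy":0,"wz":-0.5},{"x":-0.1735,"y":-0.0273,"z":0,"wx":0,"wy":0,"wz":-0.5},{"x":-0.1735,"y":-0.0273,"z":0,"wx":0,"wy":0,"wz":-0.5},{"x":-0.1735,"y":-0.0273,"z":0.02,"wx":0,"wy":0,"wz":-0.5},{"x":-0.1735,"y":-0.0273,"z":0.05,"wx":0,"wy":0,"wz":-0.5},{"x":-0.1735,"y":-0.0273,"z":0.068,"wx":0,"wy":0,"wz":-0.5},{"x":-0.1735,"y":-0.0273,"z":0.068,"wx":0,"wy":0,"wz":-0.5},{"x":-0.1735,"y":-0.0273,"z":0.068,"wx":0,"wy":0,"wz":-0.5}]' >/dev/null; python3 go.py .605 -.312 .041 99.85; python3 v.py | grep -v '0\.0[45]'
```

```text
t22.95 p [ 0.6074 -0.3032  0.1   ] yaw 100.40 tilt [-0.001   0.0026 -1.    ] q1,7 [0.9617 0.342 ] F [0.692  1.4505 0.947 ] w 0.0479 g 0.0
shift mm [-8.3643 -3.8864 58.9399] wz 0.55
```

```bash
python3 -m handwheel '[{"x":-0.0083,"y":-0.0038,"z":0,"wx":0,"wy":0,"wz":0.5},{"x":-0.0083,"y":-0.0038,"z":0,"wx":0,"wy":0,"wz":0.5},{"x":-0.0083,"y":-0.0038,"z":0.02,"wx":0,"wy":0,"wz":0.5},{"x":-0.0083,"y":-0.0038,"z":0.02,"wx":0,"wy":0,"wz":0.5}]' >/dev/null; python3 go.py .605 -.312 .042 99.85; python3 v.py | grep -e '-0.3'
```

```text
t23.38 p [ 0.6034 -0.3149  0.0789] yaw 99.73 tilt [-0.0027  0.0004 -1.    ] q1,7 [0.9671 0.3391] F [-1.9322  0.0944 -1.1268] w 0.0479 g 0.0
shift mm [ 2.53    2.1245 36.8944] wz -0.12
side [297.3 147.2] [293 143  10  10  78] [ 0.6054 -0.3139  0.05  ] if on floor [ 0.6018 -0.3086  0.056 ]
```

```bash
python3 -m handwheel '[{"x":0.0022,"y":0.0022,"z":0.01,"wx":0,"wy":0,"wz":0},{"x":0.0022,"y":0.0022,"z":0.025,"wx":0,"wy":0,"wz":0},{"x":0.0022,"y":0.0022,"z":0.037,"wx":0,"wy":0,"wz":0},{"x":0.0022,"y":0.0022,"z":0.037,"wx":0,"wy":0,"wz":0},{"x":0.0022,"y":0.0022,"z":0.037,"wx":0,"wy":0,"wz":0}]' >/dev/null;python3 go.py .605 -.312 .042 99.85
python3 -m handwheel '[{"x":0,"y":0,"z":0,"wx":0,"wy":0,"wz":0},{"x":0,"y":0,"z":0,"wx":0,"wy":0,"wz":0},{"x":0,"y":0,"z":0,"wx":0,"wy":0,"wz":0},{"x":0,"y":0,"z":0,"wx":0,"wy":0,"wz":0},{"x":0,"y":0,"z":0,"wx":0,"wy":0,"wz":0},{"x":0,"y":0,"z":0,"wx":0,"wy":0,"wz":0}]' 0.01 30 >/dev/null;python3 go.py .605 -.312 .042 99.85
python3 -m handwheel '[{"x":0,"y":0,"z":-0.006,"wx":0,"wy":0,"wz":0},{"x":0,"y":0,"z":-0.012,"wx":0,"wy":0,"wz":0},{"x":0,"y":0,"z":-0.018,"wx":0,"wy":0,"wz":0},{"x":0,"y":0,"z":-0.018,"wx":0,"wy":0,"wz":0}]' >/dev/null;python3 go.py .5892 -.0166 .06 99.85
```

```text
t23.90 p [ 0.6055 -0.3117  0.0418] yaw 99.77 tilt [-0.0027  0.0014 -1.    ] q1,7 [0.9518 0.318 ] F [-0.038   0.0627  0.4662] w 0.0481 g 0.0
shift mm [-0.183  -0.5745 -0.1749] wz -0.08
t24.40 p [ 0.6068 -0.3124  0.0441] yaw 99.75 tilt [ 0.0005 -0.0006 -1.    ] q1,7 [0.9521 0.3179] F [-1.4936 -0.8946  1.5652] w 0.0250 g 30.0
shift mm [ 0.6619 -1.7438  2.0758] wz -0.10
t24.73 p [ 0.6077 -0.3124  0.0636] yaw 99.76 tilt [ 0.0025 -0.0013 -1.    ] q1,7 [0.9575 0.3263] F [ 0.378   0.4092 -0.325 ] w 0.0252 g 30.0
shift mm [294.6944  31.8811   3.151 ] wz -0.09
```

```bash
python3 -m handwheel '[{"x":0.03,"y":0.0033,"z":0,"wx":0,"wy":0,"wz":0},{"x":0.06,"y":0.0066,"z":0,"wx":0,"wy":0,"wz":0},{"x":0.09,"y":0.0099,"z":0,"wx":0,"wy":0,"wz":0},{"x":0.12,"y":0.013,"z":0,"wx":0,"wy":0,"wz":0},{"x":0.15,"y":0.0163,"z":0,"wx":0,"wy":0,"wz":0},{"x":0.18,"y":0.0195,"z":0,"wx":0,"wy":0,"wz":0},{"x":0.21,"y":0.0228,"z":0,"wx":0,"wy":0,"wz":0},{"x":0.24,"y":0.026,"z":0,"wx":0,"wy":0,"wz":0},{"x":0.265,"y":0.029,"z":0,"wx":0,"wy":0,"wz":0},{"x":0.285,"y":0.031,"z":0,"wx":0,"wy":0,"wz":0}]' >/dev/null
python3 -m handwheel '[{"x":0,"y":0,"z":0,"wx":0,"wy":0,"wz":0},{"x":0,"y":0,"z":0,"wx":0,"wy":0,"wz":0}]' >/dev/null;python3 go.py .58 .0367 .05 99.85
```

```text
t25.73 p [ 0.5889 -0.0245  0.0619] yaw 99.95 tilt [ 0.0005 -0.0003 -1.    ] q1,7 [ 0.6812 -0.1102] F [-0.8518 -0.7298 -0.3893] w 0.0251 g 30.0
shift mm [61.7819  1.8083 11.911 ] wz 0.10
```

```bash
python3 -m handwheel '[{"x":0.02,"y":0.0008,"z":0,"wx":0,"wy":0,"wz":0},{"x":0.04,"y":0.0015,"z":0,"wx":0,"wy":0,"wz":0},{"x":0.0618,"y":0.0018,"z":0.003,"wx":0,"wy":0,"wz":0},{"x":0.0618,"y":0.0018,"z":0.006,"wx":0,"wy":0,"wz":0},{"x":0.0618,"y":0.0018,"z":0.01,"wx":0,"wy":0,"wz":0},{"x":0.0618,"y":0.0018,"z":0.012,"wx":0,"wy":0,"wz":0},{"x":0.0618,"y":0.0018,"z":0.012,"wx":0,"wy":0,"wz":0}]' >/dev/null;python3 go.py .5725 .0799 .05 99.85; python3 - <<'E'
from h import *
s=img('side')
cv2.imwrite('pics/p8.png',cv2.resize(s['image'][215:285,150:230],(560,490),interpolation=cv2.INTER_CUBIC)[...,::-1])
E
```

```text
t26.32 p [0.5805 0.0333 0.05  ] yaw 99.61 tilt [-0.0004 -0.0009 -1.    ] q1,7 [ 0.5937 -0.2265] F [-2.6091  1.1091  5.2465] w 0.0248 g 30.0
shift mm [47.316  -0.1472 -0.0541] wz -0.24
```

View pics/p8.png

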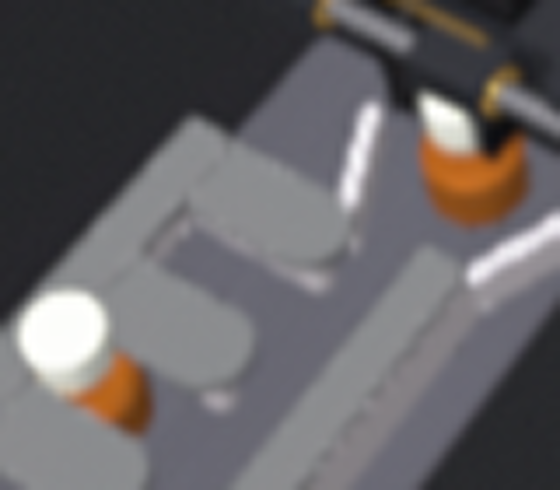

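The first vial is home in the middle pocket at crop (65,335). The second stands upright in the bay at (470,160). I slide the second to the first pocket.

```bash
python3 -m handwheel '[{"x":0.008,"y":0,"z":-0.0012,"wx":0,"wy":0,"wz":-0.2},{"x":0.016,"y":0,"z":-0.0012,"wx":0,"wy":0,"wz":-0.2},{"x":0.024,"y":-0.0002,"z":-0.0012,"wx":0,"wy":0,"wz":-0.2},{"x":0.032,"y":-0.0003,"z":-0.0012,"wx":0,"wy":0,"wz":-0.2},{"x":0.04,"y":-0.0003,"z":-0.0012,"wx":0,"wy":0,"wz":-0.2},{"x":0.048,"y":-0.0003,"z":-0.0012,"wx":0,"wy":0,"wz":-0.2},{"x":0.048,"y":-0.0003,"z":-0.0012,"wx":0,"wy":0,"wz":-0.2}]' >/dev/null;python3 go.py .5661 .1164 .05 99.85
python3 -m handwheel '[{"x":0.006,"y":0,"z":0,"wx":0,"wy":0,"wz":0},{"x":0.012,"y":0,"z":0,"wx":0,"wy":0,"wz":0},{"x":0.018,"y":0,"z":0,"wx":0,"wy":0,"wz":0},{"x":0.024,"y":0,"z":0,"wx":0,"wy":0,"wz":0},{"x":0.03,"y":0,"z":0,"wx":0,"wy":0,"wz":0},{"x":0.036,"y":0,"z":0,"wx":0,"wy":0,"wz":0},{"x":0.036,"y":0,"z":0,"wx":0,"wy":0,"wz":0}]' >/dev/null;python3 go.py .6213 .1260 .05 99.85
```

```text
t26.95 p [0.5711 0.0854 0.0509] yaw 100.15 tilt [-0.0001  0.0012 -1.    ] q1,7 [ 0.5209 -0.3094] F [-0.3632  0.2757 -0.2347] w 0.0249 g 30.0
shift mm [31.4145  0.562   0.8964] wz 0.30
t27.53 p [0.565  0.12   0.0509] yaw 100.08 tilt [-0.     0.001 -1.   ] q1,7 [ 0.4649 -0.375 ] F [-0.6301  0.7443 -1.2009] w 0.0249 g 30.0
shift mm [-3.8961 56.4617  0.8774] wz 0.23
```

```bash
python3 -m handwheel '[{"x":-0.0038,"y":0.001,"z":0,"wx":0,"wy":0,"wz":0.2},{"x":-0.0042,"y":0.005,"z":0,"wx":0,"wy":0,"wz":0.2},{"x":-0.0042,"y":0.012,"z":0,"wx":0,"wy":0,"wz":0.2},{"x":-0.0042,"y":0.019,"z":0,"wx":0,"wy":0,"wz":0.2},{"x":-0.0042,"y":0.026,"z":0,"wx":0,"wy":0,"wz":0.2},{"x":-0.0042,"y":0.033,"z":0,"wx":0,"wy":0,"wz":0.2},{"x":-0.0042,"y":0.04,"z":0,"wx":0,"wy":0,"wz":0.2},{"x":-0.0042,"y":0.047,"z":0,"wx":0,"wy":0,"wz":0.2},{"x":-0.0042,"y":0.051,"z":0,"wx":0,"wy":0,"wz":0.2},{"x":-0.0042,"y":0.051,"z":0,"wx":0,"wy":0,"wz":0.2}]' >/dev/null;python3 go.py .6213 .1260 .05 99.85
for i in 1 2 3 ; do python3 -m handwheel '[{"x":0,"y":0.001,"z":0,"wx":0,"wy":0,"wz":0},{"x":0,"y":0.002,"z":0,"wx":0,"wy":0,"wz":0},{"x":0,"y":0.002,"z":0,"wx":0,"wy":0,"wz":0}]' >/dev/null;python3 go.py .6213 .126 .05 99.85; done
```

```text
t28.37 p [0.6174 0.1229 0.0507] yaw 99.75 tilt [ 0.0003  0.0006 -1.    ] q1,7 [ 0.4006 -0.383 ] F [ 0.592   0.7697 -0.3936] w 0.0247 g 30.0
shift mm [2.3605 4.386  0.6601] wz -0.10
t28.62 p [0.6183 0.1229 0.0507] yaw 99.77 tilt [-0.0001 -0.0002 -1.    ] q1,7 [ 0.3989 -0.3831] F [-0.0114  0.2907 -0.2416] w 0.0250 g 30.0
shift mm [2.5132 3.4808 0.7371] wz -0.08
t28.87 p [0.6205 0.1232 0.0508] yaw 99.75 tilt [ 0.0003 -0.0001 -1.    ] q1,7 [ 0.3962 -0.3832] F [-0.0154 -0.7959 -1.2796] w 0.0249 g 30.0
shift mm [2.6306 1.2157 0.8367] wz -0.10
t29.12 p [0.6221 0.1235 0.0507] yaw 99.76 tilt [-0.0008 -0.0003 -1.    ] q1,7 [ 0.3934 -0.3834] F [-1.0454  0.5281  0.1189] w 0.0248 g 30.0
shift mm [ 2.5656 -0.3816  0.6515] wz -0.09
```

```bash
for i in 1 ; do python3 -m handwheel '[{"x":0,"y":0.001,"z":0,"wx":0,"wy":0,"wz":0},{"x":0,"y":0.002,"z":0,"wx":0,"wy":0,"wz":0},{"x":0,"y":0.002,"z":0,"wx":0,"wy":0,"wz":0}]' >/dev/null;python3 go.py .6213 .126 .05 99.85; done
python3 -m handwheel '[{"x":0,"y":-0.001,"z":0.0006,"wx":0,"wy":0,"wz":0},{"x":0,"y":-0.0025,"z":0.0006,"wx":0,"wy":0,"wz":0},{"x":0,"y":-0.0025,"z":0.0006,"wx":0,"wy":0,"wz":0}]' >/dev/null;python3 go.py .6213 .126 .05 99.85
python3 -m handwheel '[{"x":0,"y":0,"z":0,"wx":0,"wy":0,"wz":0},{"x":0,"y":0,"z":0,"wx":0,"wy":0,"wz":0},{"x":0,"y":0,"z":0,"wx":0,"wy":0,"wz":0},{"x":0,"y":0,"z":0,"wx":0,"wy":0,"wz":0},{"x":0,"y":0,"z":-0.02,"wx":0,"wy":0,"wz":0},{"x":0,"y":0,"z":-0.05,"wx":0,"wy":0,"wz":0},{"x":0,"y":0,"z":-0.09,"wx":0,"wy":0,"wz":0},{"x":0,"y":0,"z":-0.1,"wx":0,"wy":0,"wz":0},{"x":0,"y":0,"z":-0.1,"wx":0,"wy":0,"wz":0}]' 0.048 >/dev/null;python3 go.py .5538 .2947 .13 -107.1
```

```text
t29.37 p [0.6225 0.1237 0.0505] yaw 99.77 tilt [-0.0041 -0.0014 -1.    ] q1,7 [ 0.3907 -0.3835] F [-5.5909 -1.4546  3.4218] w 0.0250 g 30.0
shift mm [ 2.4591 -0.8341  0.5043] wz -0.08
t29.62 p [0.6221 0.1236 0.0501] yaw 99.76 tilt [ 0.0008  0.0001 -1.    ] q1,7 [ 0.394  -0.3837] F [-1.4977  0.8884  0.6654] w 0.0249 g 30.0
shift mm [ 2.5322 -0.382   0.1178] wz -0.09
t30.37 p [0.6246 0.1248 0.1548] yaw 99.76 tilt [ 0.0081  0.0013 -1.    ] q1,7 [ 0.4318 -0.3287] F [0.0395 0.0524 0.0223] w 0.0480 g 0.0
shift mm [179.4651 -41.2021  24.4201] wz -153.14
```

Both vials are home. Next I go back to the valve, turned counter-clockwise to leave room for screwing down.

```bash
python3 -m handwheel '[{"x":0.03,"y":-0.007,"z":0,"wx":0,"wy":0,"wz":-150},{"x":0.06,"y":-0.014,"z":0,"wx":0,"wy":0,"wz":-150},{"x":0.09,"y":-0.021,"z":0,"wx":0,"wy":0,"wz":-150},{"x":0.12,"y":-0.028,"z":0,"wx":0,"wy":0,"wz":-150},{"x":0.15,"y":-0.035,"z":0,"wx":0,"wy":0,"wz":-150},{"x":0.18,"y":-0.041,"z":0,"wx":0,"wy":0,"wz":-150},{"x":0.18,"y":-0.041,"z":0,"wx":0,"wy":0,"wz":-150},{"x":0.18,"y":-0.041,"z":0,"wx":0,"wy":0,"wz":-150},{"x":0.18,"y":-0.041,"z":0,"wx":0,"wy":0,"wz":-150},{"x":0.18,"y":-0.041,"z":0,"wx":0,"wy":0,"wz":-150}]' 0.04 >/dev/null
python3 go.py .5538 .2947 .13 -85; python3 v.py
```

```text
t31.20 p [0.5506 0.294  0.149 ] yaw 171.77 tilt [-0.0008 -0.0006 -1.    ] q1,7 [0.3139 0.5154] F [-0.277  -0.0451  0.1306] w 0.0401 g 0.0
shift mm [-3.0658  1.1801 19.0113] wz -103.23
top [186.5 173. ] [182 168  10  11  89] [0.623  0.1248 0.055 ] if on floor [0.6216 0.1238 0.061 ]
top [166.8 176.9] [162 172  11  11  92] [0.6137 0.1778 0.055 ] if on floor [0.6124 0.1765 0.061 ]
top [211.4 180. ] [205 176  13   9  32] [0.6022 0.0579 0.055 ] if on floor [0.6009 0.0572 0.061 ]
top [215.5 203.7] [208 201  16   6  37] [0.5377 0.047  0.055 ] if on floor [0.5368 0.0464 0.061 ]
side [200.7 237.1] [198 229   7  17  61] [0.5935 0.0673 0.05  ] if on floor [0.5901 0.0694 0.056 ]
side [223.8 250.8] [216 245  17  14  96] [0.5275 0.0586 0.05  ] if on floor [0.5246 0.0609 0.056 ]
side [161.6 264.1] [155 258  11  15  64] [0.6076 0.1716 0.05  ] if on floor [0.6041 0.1729 0.056 ]
side [150.9 308.2] [134 297  36  25 146] [0.5457 0.2505 0.05  ] if on floor [0.5427 0.2511 0.056 ]
```

```bash
python3 -m handwheel '[{"x":-0.003,"y":0.001,"z":0,"wx":0,"wy":0,"wz":-103},{"x":-0.003,"y":0.001,"z":0,"wx":0,"wy":0,"wz":-103},{"x":-0.003,"y":0.001,"z":0,"wx":0,"wy":0,"wz":-103},{"x":-0.003,"y":0.001,"z":0,"wx":0,"wy":0,"wz":-103},{"x":-0.003,"y":0.001,"z":0,"wx":0,"wy":0,"wz":-103},{"x":-0.003,"y":0.001,"z":0,"wx":0,"wy":0,"wz":-103},{"x":-0.003,"y":0.001,"z":0,"wx":0,"wy":0,"wz":-103},{"x":-0.003,"y":0.001,"z":0,"wx":0,"wy":0,"wz":-103},{"x":-0.003,"y":0.001,"z":0,"wx":0,"wy":0,"wz":-103},{"x":-0.003,"y":0.001,"z":0,"wx":0,"wy":0,"wz":-103}]' 0.04 >/dev/null
python3 -m handwheel '[{"x":0,"y":0,"z":0,"wx":0,"wy":0,"wz":-31},{"x":0,"y":0,"z":0,"wx":0,"wy":0,"wz":-31},{"x":0,"y":0,"z":0,"wx":0,"wy":0,"wz":-31},{"x":0,"y":0,"z":0,"wx":0,"wy":0,"wz":-31},{"x":0,"y":0,"z":0,"wx":0,"wy":0,"wz":-31},{"x":0,"y":0,"z":0,"wx":0,"wy":0,"wz":-31}]' 0.04 >/dev/null
python3 go.py .5538 .2947 .095 -85; python3 - <<'E'
from h import *
s=img('side')
cv2.imwrite('pics/p9.png',cv2.resize(s['image'][285:345,100:160],(480,480),interpolation=cv2.INTER_CUBIC)[...,::-1])
E
```

```text
t32.63 p [0.5539 0.2944 0.1494] yaw -86.15 tilt [-0.0007 -0.0004 -1.    ] q1,7 [0.3895 2.1912] F [-0.0474 -0.6248  0.3448] w 0.0397 g 0.0
shift mm [-0.3634  0.0739 54.4002] wz -1.15
```

View pics/p9.png

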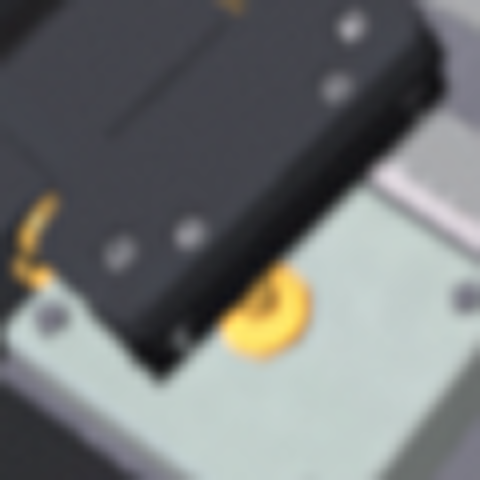

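Only the flange shows below the gripper, at (265,315). The tool is centred over the valve, so I descend and grip the raised nut.

```bash
python3 -m handwheel '[{"x":0,"y":0,"z":0.03,"wx":0,"wy":0,"wz":0},{"x":0,"y":0,"z":0.06,"wx":0,"wy":0,"wz":0},{"x":0,"y":0,"z":0.08,"wx":0,"wy":0,"wz":0},{"x":0,"y":0,"z":0.0915,"wx":0,"wy":0,"wz":0},{"x":0,"y":0,"z":0.0915,"wx":0,"wy":0,"wz":0},{"x":0,"y":0,"z":0.0915,"wx":0,"wy":0,"wz":0}]' 0.04 >/dev/null; python3 go.py .5538 .2947 .0575 -85
python3 -m handwheel '[{"x":0,"y":0,"z":0,"wx":0,"wy":0,"wz":0},{"x":0,"y":0,"z":0,"wx":0,"wy":0,"wz":0},{"x":0,"y":0,"z":0,"wx":0,"wy":0,"wz":0},{"x":0,"y":0,"z":0,"wx":0,"wy":0,"wz":0},{"x":0,"y":0,"z":0,"wx":0,"wy":0,"wz":0},{"x":0,"y":0,"z":0,"wx":0,"wy":0,"wz":0},{"x":0,"y":0,"z":0,"wx":0,"wy":0,"wz":0}]' 0 20 >/dev/null; python3 go.py .5538 .2947 .0575 -85
```

```text
t33.18 p [0.554  0.2947 0.0588] yaw -86.08 tilt [-0.0004  0.0001 -1.    ] q1,7 [0.3558 2.1446] F [0.7108 0.4121 1.4035] w 0.0398 g 0.0
shift mm [-0.0207  0.2329  1.275 ] wz -1.08
t33.77 p [0.5535 0.2946 0.0589] yaw -85.99 tilt [-0.0008 -0.0004 -1.    ] q1,7 [0.356  2.1458] F [-1.1982 -0.9706  1.7017] w 0.0109 g 20.0
shift mm [-0.0683 -0.3092  1.4041] wz -0.99
```

```bash
for i in 1 2 3; do python3 -m handwheel '[{"x":0,"y":0,"z":0.0002,"wx":0,"wy":0,"wz":7},{"x":0,"y":0,"z":0.0004,"wx":0,"wy":0,"wz":14},{"x":0,"y":0,"z":0.0006,"wx":0,"wy":0,"wz":21},{"x":0,"y":0,"z":0.0008,"wx":0,"wy":0,"wz":28},{"x":0,"y":0,"z":0.001,"wx":0,"wy":0,"wz":35},{"x":0,"y":0,"z":0.0012,"wx":0,"wy":0,"wz":42},{"x":0,"y":0,"z":0.0013,"wx":0,"wy":0,"wz":49},{"x":0,"y":0,"z":0.0015,"wx":0,"wy":0,"wz":56},{"x":0,"y":0,"z":0.0016,"wx":0,"wy":0,"wz":62},{"x":0,"y":0,"z":0.0016,"wx":0,"wy":0,"wz":62}]' >/dev/null; python3 go.py .554 .2943 .05 -2;  python3 -c "from h import *;print(st()[0]['torque'])"; done
```

```text
t34.60 p [0.5539 0.2944 0.0574] yaw -148.12 tilt [ 0.0004 -0.0011 -1.    ] q1,7 [0.2635 1.1659] F [-1.4456 -0.5835  2.2293] w 0.0108 g 20.0
shift mm [-0.0482 -0.1614  7.3859] wz -146.12
[-0.06230045  0.33500018  0.01382139]
t35.43 p [0.5539 0.294  0.0555] yaw 150.03 tilt [-0.0001 -0.0017 -1.    ] q1,7 [0.1335 0.1907] F [-1.7259 -3.2584  2.6322] w 0.0110 g 20.0
shift mm [0.0687 0.3108 5.5286] wz 152.03
[-0.38841732  0.25217902  0.06543397]
t36.27 p [0.5535 0.2938 0.0536] yaw 88.14 tilt [-0.0011 -0.0021 -1.    ] q1,7 [-0.0157 -0.7984] F [-1.2506 -2.8087  2.6889] w 0.0107 g 20.0
shift mm [0.5524 0.4386 3.5565] wz 90.14
[-0.64722077  0.47727866  0.02981426]
```

```bash
python3 -m handwheel '[{"x":0,"y":0,"z":0.0002,"wx":0,"wy":0,"wz":7},{"x":0,"y":0,"z":0.0004,"wx":0,"wy":0,"wz":14},{"x":0,"y":0,"z":0.0006,"wx":0,"wy":0,"wz":21},{"x":0,"y":0,"z":0.0008,"wx":0,"wy":0,"wz":28},{"x":0,"y":0,"z":0.001,"wx":0,"wy":0,"wz":35},{"x":0,"y":0,"z":0.0012,"wx":0,"wy":0,"wz":42},{"x":0,"y":0,"z":0.0013,"wx":0,"wy":0,"wz":49},{"x":0,"y":0,"z":0.0013,"wx":0,"wy":0,"wz":52},{"x":0,"y":0,"z":0.0013,"wx":0,"wy":0,"wz":52}]' >/dev/null; python3 go.py .554 .2943 .05 -2;  python3 -c "from h import *;print(st()[0]['torque'],st()[0]['joint_torque'])"
for i in 1 2 3; do python3 -m handwheel '[{"x":0,"y":0,"z":0,"wx":0,"wy":0,"wz":4},{"x":0,"y":0,"z":0,"wx":0,"wy":0,"wz":8},{"x":0,"y":0,"z":0,"wx":0,"wy":0,"wz":8}]' >/dev/null; python3 go.py .554 .2943 .05 -2;  python3 -c "from h import *;print(st()[0]['torque'],st()[0]['joint_torque'])";done
```

```text
t37.02 p [0.5533 0.2939 0.0521] yaw 36.30 tilt [-0.0017 -0.0019 -1.    ] q1,7 [-0.1439 -1.6378] F [-3.8043 -1.9784  2.744 ] w 0.0108 g 20.0
shift mm [0.8232 0.1443 2.0731] wz 38.30
[-0.63304038  0.75232147  0.02450396] [ -0.67635465 -47.95166016  -6.22855961 -28.62095654  -0.09233062
  -1.65510356  -0.6272975 ]
t37.27 p [0.5537 0.2942 0.0522] yaw 28.25 tilt [-0.001  -0.0009 -1.    ] q1,7 [-0.1633 -1.7687] F [-3.1111 -2.893   3.3366] w 0.0105 g 20.0
shift mm [0.3301 0.1107 2.2153] wz 30.25
[-0.59968421  0.64593518 -0.0245309 ] [ -0.58155181 -48.00921679  -5.83902687 -28.3195138   -0.04880273
  -1.4332214   -0.63483624]
t37.52 p [0.5541 0.2944 0.0524] yaw 20.25 tilt [ 0.     -0.0005 -1.    ] q1,7 [-0.1829 -1.8989] F [-2.4546 -2.0997  2.5305] w 0.0108 g 20.0
shift mm [-0.164   0.0351  2.4488] wz 22.25
[-0.47497588  0.42641853  0.08324624] [ -0.55680927 -48.13533425  -5.49769834 -28.01445901  -0.21558673
  -1.16438739  -0.76277386]
t37.77 p [0.555  0.2945 0.0527] yaw 12.22 tilt [ 0.0018  0.0002 -1.    ] q1,7 [-0.2025 -2.0294] F [-0.1409 -2.144   1.1615] w 0.0106 g 20.0
shift mm [-1.0554 -0.004   2.7167] wz 14.22
[-0.40315613 -0.01324984  0.04158061] [ -1.01349514 -48.38730812  -5.65281987 -27.05646336  -0.48204571
  -0.41822257  -0.69690244]
```

```bash
python3 -m handwheel '[{"x":0,"y":0,"z":0,"wx":0,"wy":0,"wz":0},{"x":0,"y":0,"z":0,"wx":0,"wy":0,"wz":0},{"x":0,"y":0,"z":0,"wx":0,"wy":0,"wz":0},{"x":0,"y":0,"z":-0.03,"wx":0,"wy":0,"wz":0},{"x":0,"y":0,"z":-0.06,"wx":0,"wy":0,"wz":7},{"x":0,"y":0,"z":-0.076,"wx":0,"wy":0,"wz":14},{"x":0,"y":0,"z":-0.076,"wx":0,"wy":0,"wz":14},{"x":0,"y":0,"z":-0.076,"wx":0,"wy":0,"wz":14}]' 0.04 >/dev/null; python3 go.py .554 .2943 .05 -2; python3 - <<'E'
from h import *
s=img('side')['image'];o=cv2.imread('pics/side0.png')[...,::-1]
f=lambda a:cv2.resize(a[300:340,110:150],(400,400),interpolation=cv2.INTER_CUBIC)
cv2.imwrite('pics/p10.png',np.hstack([f(o),f(s)])[...,::-1])
E
```

```text
t38.43 p [0.5546 0.2953 0.1295] yaw -1.81 tilt [ 0.0022  0.0012 -1.    ] q1,7 [-0.2214 -2.2373] F [ 0.1528  0.0566 -0.0969] w 0.0397 g 0.0
shift mm [-0.7329  1.1164 79.526 ] wz 0.19
```

View pics/p10.png

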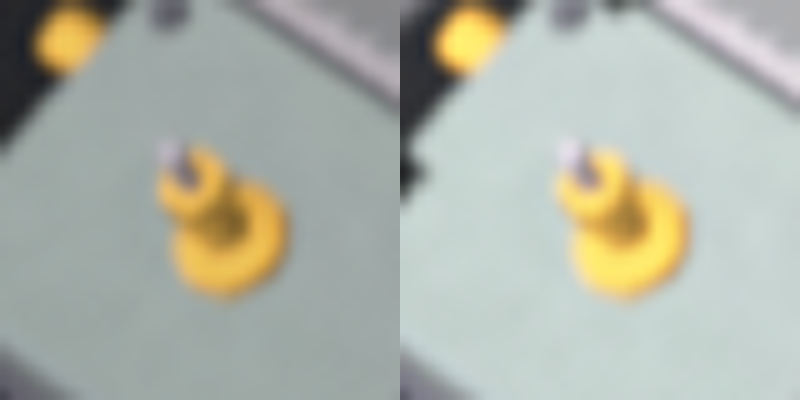

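The nut and pin (right, (594,182) and (570,155)) look the same as at the start (left, (192,180) and (172,155)), so the nut is down to within the picture's resolution. I regrip once and give a last tightening turn against the stop.

```bash
python3 -m handwheel '[{"x":-0.0007,"y":0.0008,"z":0,"wx":0,"wy":0,"wz":-70},{"x":-0.0007,"y":0.0008,"z":0,"wx":0,"wy":0,"wz":-70},{"x":-0.0007,"y":0.0008,"z":0,"wx":0,"wy":0,"wz":-70},{"x":-0.0007,"y":0.0008,"z":0,"wx":0,"wy":0,"wz":-70},{"x":-0.0007,"y":0.0008,"z":0,"wx":0,"wy":0,"wz":-70},{"x":-0.0007,"y":0.0008,"z":0,"wx":0,"wy":0,"wz":-70},{"x":-0.0007,"y":0.0008,"z":0,"wx":0,"wy":0,"wz":-70},{"x":-0.0007,"y":0.0008,"z":0,"wx":0,"wy":0,"wz":-70},{"x":-0.0007,"y":0.0008,"z":0,"wx":0,"wy":0,"wz":-70},{"x":-0.0007,"y":0.0008,"z":0,"wx":0,"wy":0,"wz":-70}]' 0.04 >/dev/null; python3 go.py .5538 .2946 .052 68
python3 -m handwheel '[{"x":0,"y":0,"z":0.03,"wx":0,"wy":0,"wz":0},{"x":0,"y":0,"z":0.06,"wx":0,"wy":0,"wz":0},{"x":0,"y":0,"z":0.077,"wx":0,"wy":0,"wz":0},{"x":0,"y":0,"z":0.077,"wx":0,"wy":0,"wz":0},{"x":0,"y":0,"z":0.077,"wx":0,"wy":0,"wz":0}]' >/dev/null; python3 go.py .5538 .2946 .052 68
python3 -m handwheel '[{"x":0,"y":0,"z":0,"wx":0,"wy":0,"wz":0},{"x":0,"y":0,"z":0,"wx":0,"wy":0,"wz":0},{"x":0,"y":0,"z":0,"wx":0,"wy":0,"wz":0},{"x":0,"y":0,"z":0,"wx":0,"wy":0,"wz":0},{"x":0,"y":0,"z":0,"wx":0,"wy":0,"wz":0},{"x":0,"y":0,"z":0,"wx":0,"wy":0,"wz":0},{"x":0,"y":0,"z":0,"wx":0,"wy":0,"wz":0}]' 0 20 >/dev/null; python3 go.py .5538 .2946 .052 68
for i in 1 2 3; do python3 -m handwheel '[{"x":0,"y":0,"z":0,"wx":0,"wy":0,"wz":5},{"x":0,"y":0,"z":0,"wx":0,"wy":0,"wz":10},{"x":0,"y":0,"z":0,"wx":0,"wy":0,"wz":15},{"x":0,"y":0,"z":0,"wx":0,"wy":0,"wz":15}]' >/dev/null; python3 go.py .554 .2943 .05 -2;  python3 -c "from h import *;print(st()[0]['torque'],st()[0]['joint_torque'][6])";done
```

```text
t39.32 p [0.5522 0.2933 0.1263] yaw 68.50 tilt [-0.0033 -0.0011 -1.    ] q1,7 [-0.0699 -1.0671] F [ 0.0158 -0.4435  0.388 ] w 0.0400 g 0.0
shift mm [ 1.9858  1.2068 74.3017] wz 0.50
t39.73 p [0.5517 0.2931 0.0493] yaw 68.10 tilt [-0.0044 -0.0014 -1.    ] q1,7 [-0.0903 -1.1081] F [ 0.306   0.4372 -0.2837] w 0.0399 g 0.0
shift mm [ 2.1952  1.3706 -2.6884] wz 0.10
t40.32 p [0.5535 0.294  0.0521] yaw 68.01 tilt [ 0.0006  0.0003 -1.    ] q1,7 [-0.0906 -1.1096] F [-0.7279  0.1176  2.1404] w 0.0112 g 20.0
shift mm [0.6712 0.0719 0.1283] wz 0.01
t40.65 p [0.5534 0.294  0.052 ] yaw 52.90 tilt [ 0.0005 -0.     -1.    ] q1,7 [-0.1285 -1.3546] F [-1.5034 -0.0447  2.6563] w 0.0111 g 20.0
shift mm [0.6055 0.2898 2.0316] wz 54.90
[-0.07904298  0.15174451  0.09438468] -0.9060036018490791
t40.98 p [0.5534 0.2941 0.0519] yaw 38.04 tilt [ 0.0005  0.0001 -1.    ] q1,7 [-0.1652 -1.5964] F [-1.0201 -0.4133  2.3984] w 0.0107 g 20.0
shift mm [0.6204 0.1717 1.9005] wz 40.04
[-0.00418014  0.12996505  0.13181558] -0.9347554296255112
t41.32 p [0.5535 0.2941 0.0518] yaw 23.09 tilt [ 0.0005  0.0003 -1.    ] q1,7 [-0.2018 -1.8398] F [-0.2522  1.1213  2.9888] w 0.0108 g 20.0
shift mm [0.5657 0.0099 1.8441] wz 25.09
[ 0.09936514  0.1671591  -0.02207792] -0.7378172501921654
```

The joint torque is up (about 0.9 N·m, against 0.63 while turning) and the tool no longer descends, so the nut is at its stop. I release, retreat and take a last look.

```bash
python3 -m handwheel '[{"x":0,"y":0,"z":0,"wx":0,"wy":0,"wz":0},{"x":0,"y":0,"z":0,"wx":0,"wy":0,"wz":0},{"x":0,"y":0,"z":0,"wx":0,"wy":0,"wz":0},{"x":0,"y":0,"z":-0.03,"wx":0,"wy":0,"wz":0},{"x":0,"y":0,"z":-0.07,"wx":0,"wy":0,"wz":0},{"x":0,"y":0,"z":-0.11,"wx":0,"wy":0,"wz":0},{"x":0,"y":0,"z":-0.15,"wx":0,"wy":0,"wz":0},{"x":0,"y":0,"z":-0.15,"wx":0,"wy":0,"wz":0}]' 0.04 >/dev/null
python3 -m handwheel '[{"x":-0.1,"y":0.15,"z":0,"wx":0,"wy":0,"wz":0},{"x":-0.1,"y":0.15,"z":0,"wx":0,"wy":0,"wz":0},{"x":-0.1,"y":0.15,"z":0,"wx":0,"wy":0,"wz":0},{"x":-0.1,"y":0.15,"z":0,"wx":0,"wy":0,"wz":0},{"x":-0.1,"y":0.15,"z":0,"wx":0,"wy":0,"wz":0},{"x":-0.1,"y":0.15,"z":0,"wx":0,"wy":0,"wz":0},{"x":-0.1,"y":0.15,"z":0,"wx":0,"wy":0,"wz":0}]' >/dev/null; python3 go.py .5 .1 .2; python3 v.py; python3 - <<'E'
from h import *
s=img('side')['image']
cv2.imwrite('pics/fin.png',cv2.resize(s[130:360,90:340],(750,690))[:600][...,::-1] if 0 else cv2.resize(s[130:360,90:340],(640,589),interpolation=cv2.INTER_CUBIC)[...,::-1])
E
```

```text
t42.57 p [0.5199 0.1158 0.2014] yaw 22.93 tilt [ 0.0002  0.     -1.    ] q1,7 [ 0.0576 -1.4685] F [ 0.3012  0.3972 -0.3431] w 0.0399 g 0.0
shift mm [-24.4932   6.7724   1.3673] 
top [215.5 203.7] [208 201  16   6  37] [0.5377 0.047  0.055 ] if on floor [0.5368 0.0464 0.061 ]
side [224.  249.8] [217 245  15  11  47] [0.5291 0.0565 0.05  ] if on floor [0.5261 0.0587 0.056 ]
side [158.5 262.7] [153 256  12  15 132] [0.6154 0.1739 0.05  ] if on floor [0.6118 0.1751 0.056 ]
```

View pics/fin.png

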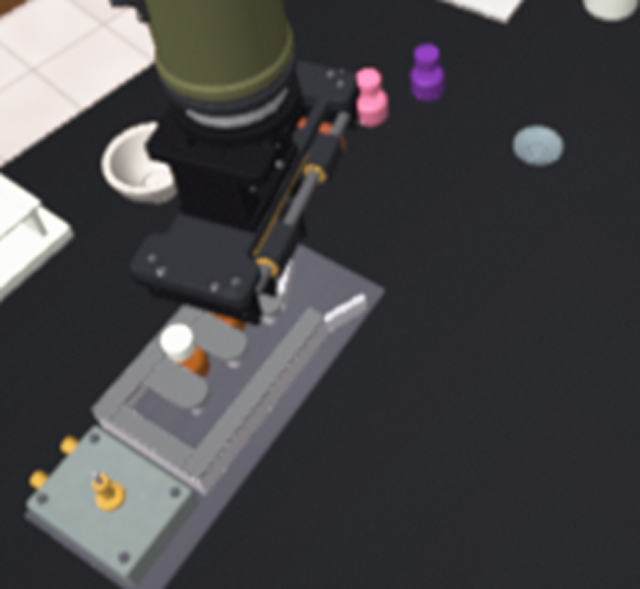

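The final view shows one vial home at (180,340), the other in the first pocket behind the fingers at (230,320), the nut down at (103,487), and no loose amber vials or disturbed bystanders. The tool is clear, so I hand the job in.

```bash
python3 -c "from bench import ctrl;print(ctrl.close_job())"
```

```text
the job is handed in; nothing more can be done
None
```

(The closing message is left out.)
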